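Stand a stile on edge in the mortising block and set the holdfast

ROBOT

A 6-joint arm with a two-finger parallel gripper is mounted at the origin on a cart in front of the work surface, level with it; the furniture and walls round the work are solid. World frame = base frame: x ahead of the robot, y to its left, z up, the work surface at z = 0. Lengths are in m, angles in rad, forces in N, time in s.
With the tool pointing down it reaches from about 0.275 to 0.775 m from the base axis. Payload 14.6 kg.
Tool frame: the origin (TCP) lies midway between the tips of the shut fingers; the grasp point (between the pads) lies 19 mm behind it; z points along the fingers, y is the line along which they close (so a half turn about z gives the same grasp; the last joint's range is limited). The gripper opens to 85 mm and grips with 20 to 120 N. Pads are 22 mm wide; open, the fingers measure 114 mm over their backs; the gripper's body (76 mm by 85 mm) begins 54 mm behind the grasp point. The pads swing forward as they close: fully open they stand 13 mm farther back than shut.
Start: joints at [-1.455, 0.263, -0.048, 1.259, 0, 1.415], TCP at [0.14, -0.506, 0.231] pointing down, gripper open.
Joint ranges: [-2.65, 2.65], [-0.89, 1.7], [-1.18, 1.37], [-2.13, 2.11], [-1.35, 1.29], [-3.14, 3.14]. Speed limits (rad/s): [1.89, 1.89, 2.57, 2.79, 3.14, 3.14].

INTERFACE

Orientations are given as a unit quaternion [w, x, y, z].
In Python, from cell import monitor, optics, env gives the robot as it stands.
- The arm moves only by the shell command python3 -m crank 'ROWS' [FORCE]. ROWS is a JSON list of rows, 1 to 20 of them, each of 7 numbers: dx, dy, dz in m, then a rotation vector rx, ry, rz in rad, then the opening from 0.0 (shut) to 1.0 (fully open); each row shifts and turns the commanded pose from where the row before left it, along the tool's axes as they then stand; what a row does not reach is not made up. A row lasts 1/12 s, in which the tool goes at most 0.0417 m and 0.125 rad, less where a joint would pass 70% of its speed; a pose out of reach is approached as far as the arm can. The fingers move at their own pace and stop on an object; FORCE is the grip in N (left out, the last holds). Time passes only in rows, so rows that do not move let the fingers close. It prints the time, the measured TCP pose, the force, the opening and the grip force at its end.
- monitor.state(): the state, without advancing time (a new reading comes with each control period).
- optics.capture(name): name is "scene" or "top"; returns (picture, depth): 400x640x3 uint8, blue, green, red; 400x640 float32, m along the optical axis (not along the pixel's ray), 0 where there is no reading.
- optics.calibration(name): a dict with "K" (3x3 intrinsics, pixels), "R" (3x3) and "t" (3): a world point X has camera coordinates R X + t. Camera axes: x right, y down, z forward; pixel columns grow to the right and rows downward; lengths in m; the calibration is good to about 2 mm. A picture is of the moment at which its call begins. calibration takes no time and is no camera call.
- env.hand_in(): hands the job in; it is judged then, once.
Trained networks look in the newest picture that a camera, given by its name, has taken for a name from the list of things; names that differ only in an ending like _2 or _b are one class to them, and where a whole thing is asked for, a point or a joint stands for the part that bears it (a point fixed in the world has none). Each returns a list of dicts, best first, with "score" (0 to 1); they miss things now and then, are a little off and sometimes report something else, mostly with a low value. They report only what shows in the picture. A call takes as long as a camera call.
- optics.regions_of(camera, label): "region" (400x640 bool, what is visible of it) and "bbox" ([left, top, right, bottom] in pixels, round what is visible of it).
- optics.tip_of(camera, label): "xy" ([column, row] in pixels: a listed point, or the origin of a listed thing).
The state is a dict: "time_s": time; "joint_positions": joint angles; "qvel": joint speeds; "effort": joint torques, N m; "tool_pos": TCP position; "orientation": TCP orientation; "wrist_force": force on the tool from outside, world axes, zero at the start; "torque": the same for the moment, N m; "width": opening from 0.0 (shut) to 1.0 (fully open); "finger_force": force on a finger pad.
Only numpy, scipy, OpenCV 4.12 (cv2) and the standard library are available. Lean on these libraries where they do the work, as an engineer would, in place of code of your own. Each camera call takes 0.05 s, during which the arm holds its last target. There are 200 camera calls.

TASK

Set the pale rebated stile up for chopping its mortise: stand it upright on its plain long edge on the ledge of the mortising block, rebated edge up, with its face close against the fence, one end close against the end stop, and let go of it there under the raised holdfast. Then knock the holdfast down with the wooden mallet, not with the hand, until its pad bears on the stile's top edge. Finally set the mallet down on the bench, clear of the block and the stile, and leave the other tools lying about as they are.

Things in the scene. Friction and masses are not known exactly. Their poses are not given: they have to be found in the camera images.
- stile: The workpiece: pale flat board, 66 (x) x 180 (y) x 16 mm (z), 0.1 to 0.2 kg, lying flat at any angle, +z up. Its +x long edge has a rebate, a step 8 mm wide and 5 mm deep in the upper face, so is 11 mm thick there, and bears mortise lines; the -x edge is plain and square. Origin: centre of the underside as it lies. In the block its +x axis must point up; either face may be to the fence.
- stile_mid (a point): Centre of the stile's volume, 8 mm from its origin along its z axis; axes as the stile's.
- block: Fixed wooden mortising block, turned a little each time. Base 200 mm long (y), 90 deep (x -45..45), top z=18 mm. Fence on its rear half: front face x=0, top z=58. Dark end stop on the open front ledge at the -y end: inner face y=-90, x -34..0, top z=52. Origin: on the bench under the middle of the fence's front face; -x faces the robot. Seated stile: x -16..0, y -90..90, z 18..84 mm.
- holdfast (a joint): Slide of the steel holdfast (m), grows downward: 0 to 0.012 at the start, end of travel 0.056. The shank binds in its bench hole: it stays where it is left and goes down under about 6 N pushing on its head. With the stile in place its pad meets the stile at 0.036.
- holdfast_head (a point): Centre of the flat round top (30 mm across) of the holdfast's shank, where to strike: x=66, y=-40 mm of the block's frame, behind the fence, 166 mm above the bench less the joint value. From just below it an arm 16 mm thick, top at 159 mm less the joint value, runs forward over the fence to the pad.
- holdfast_pad (a point): Centre of the underside of the holdfast's pad (26 x 30 mm), at x=-8, y=-40 mm of the block's frame, 120 mm above the bench less the joint value, over the stile's place.
- oilstone_box: Closed mahogany oilstone box, 64 (x) x 215 (y) mm, 45 mm high, square, 0.62 kg, loose, standing on the left; steady enough to lean a light board against. Origin: centre of its underside; its -x long side faces the robot, with about 100 mm of clear bench in front once the stile is lifted. Turned a little each time.
- mallet: Joiner's wooden mallet, 0.32 kg. Its head, a block 55 (x) x 70 (y) x 90 mm (z), stands on one of its striking faces; the handle, 18 mm wide (x) and 26 mm high (z), flat-sided, runs level along +y from the head to y=215 mm, its middle 45 mm above the bench. Origin: middle of the lower striking face, under the head. Centre of mass near y=18 mm.
- mallet_head (a point): Centre of the mallet's head, 45 mm above its lower striking face; axes as the mallet's.
- mallet_grip (a point): A point on the handle's middle line, 85 mm from the head's centre (y=85, z=45 mm of the mallet), a good place to hold it; axes as the mallet's.
- pencil: A bystander to leave alone: red carpenter's pencil, 170 mm long, 8 mm high, in front of the block; origin at the centre of its underside.
- sanding_block: A bystander to leave alone: cork sanding block, 60 x 105 x 29 mm, behind the block; origin at the centre of its underside.
- block_plane: A bystander to leave alone: block plane, 44 x 174 x 46 mm, standing in front of the block on the right; origin at the centre of its underside.
- wood_knob: A bystander to leave alone: turned walnut knob, 52 mm across, 46 mm high, behind the oilstone box; origin at the centre of its underside.
- rouge_tin: A bystander to leave alone: round tin, 67 mm across, 28 mm high, beside the glass plate, right of the stile; origin at the centre of its underside.
- try_square: A bystander to leave alone: small try square, 175 x 106 x 17 mm, left of the stile; origin at the centre of its underside.

How it is judged:
By the outcome, as a careful person would: the job done as asked, in the order asked, and still so for the second after the job is handed in, with the robot touching nothing.
It also fails if it takes over 72 s, if anything falls off the work surface, if the arm or the gripper's body presses on something with over 40 N, if the wrist force passes 120 N, or if a joint passes its speed limit or range.

## Working session

There is one attempt and no reset: what is moved stays moved. The work goes in short steps, Python scripts to look and compute and a shell command to move; the robot and the scene stay as the last step left them, time stands still between calls to the robot, and variables do not carry over. Pictures are saved under pics/ and viewed, at most 10 in all, crops included, and the job is handed in when it is done.

```bash
ls; mkdir -p pics
cat > h.py <<'E'
import numpy as np, cv2
from cell import monitor, optics, env
from scipy.spatial.transform import Rotation as R
def cal(c):
    k=optics.calibration(c); return np.array(k["K"]),np.array(k["R"]),np.array(k["t"]).ravel()
def cloud(c,d):
    K,Rm,t=cal(c); v,u=np.indices(d.shape)
    P=np.stack([(u-K[0,2])/K[0,0]*d,(v-K[1,2])/K[1,1]*d,d],-1)
    return (P-t)@Rm
def onplane(c,uv,z):
    K,Rm,t=cal(c); r=Rm.T@np.linalg.solve(K,[uv[0],uv[1],1]); o=-Rm.T@t
    return o+r*(z-o[2])/r[2]
def proj(c,X):
    K,Rm,t=cal(c); p=K@(Rm@np.asarray(X)+t); return p[:2]/p[2]
def tcp():
    s=monitor.state(); q=s["orientation"]; return np.array(s["tool_pos"]),R.from_quat([q[1],q[2],q[3],q[0]])
E
python3 - <<'E'
from h import *
for c in("scene","top"):
    im,d=optics.capture(c); cv2.imwrite(f"pics/{c}0.png",im); np.save(f"pics/{c}0.npy",d)
    P=cloud(c,d); K,Rm,t=cal(c); print(c,"campos",-Rm.T@t)
    for n in["stile","stile_mid","block","holdfast_head","holdfast_pad","oilstone_box","mallet","mallet_head","mallet_grip","pencil","sanding_block","block_plane","wood_knob","rouge_tin","try_square"]:
        r=optics.tip_of(c,n)[:2]
        print(n,[(round(x["score"],2),np.round(x["xy"]).tolist(),np.round(P[int(np.clip(x["xy"][1],0,399)),int(np.clip(x["xy"][0],0,639))],3).tolist()) for x in r])
print(monitor.state())
E
```

```text
pics
scene campos [-0.71925816 -0.6347624   1.02669512]
stile [(0.42, [236.0, 228.0], [0.134, 0.077, 0.209])]
stile_mid [(0.55, [241.0, 228.0], [0.125, 0.051, 0.227])]
block [(0.94, [414.0, 250.0], [0.119, -0.455, 0.338])]
holdfast_head []
holdfast_pad []
oilstone_box [(0.82, [251.0, 195.0], [0.162, 0.031, 0.322])]
mallet [(0.86, [357.0, 218.0], [0.579, -0.132, 0.032]), (0.47, [191.0, 215.0], [0.346, 0.466, -0.0])]
mallet_head [(0.74, [358.0, 206.0], [0.583, -0.128, 0.077])]
mallet_grip [(0.68, [342.0, 202.0], [0.629, -0.043, 0.046]), (0.38, [360.0, 208.0], [0.583, -0.14, 0.077])]
pencil [(0.73, [372.0, 275.0], [0.341, -0.287, 0.006])]
sanding_block [(0.94, [389.0, 212.0], [0.685, -0.219, 0.021])]
block_plane [(0.66, [437.0, 290.0], [0.359, -0.491, 0.015])]
wood_knob []
rouge_tin []
try_square [(0.74, [191.0, 212.0], [0.363, 0.476, -0.004]), (0.47, [376.0, 273.0], [0.361, -0.289, 0.003])]
top campos [-0.58777926  0.1515078   1.5400582 ]
stile [(0.74, [266.0, 258.0], [0.348, 0.23, 0.027])]
stile_mid [(0.95, [266.0, 257.0], [0.355, 0.226, 0.021])]
block [(0.27, [204.0, 267.0], [0.368, 
[... 739 characters left out ...]

{'time_s': 1.6, 'joint_positions': array([-1.45531586e+00,  2.63062923e-01, -4.82599414e-02,  1.25939166e+00,
       -1.41146577e-05,  1.41549807e+00]), 'qvel': array([0.00016428, 0.00125359, 0.00147855, 0.00115282, 0.00173395,
       0.00101249]), 'effort': array([-1.09931921e-04, -6.37424183e+01,  3.84771180e+01,  1.12685684e-03,
       -1.36667954e-04, -6.53609135e-06]), 'tool_pos': array([ 0.14042255, -0.50589559,  0.23131223]), 'orientation': array([ 4.07507871e-05,  9.90848851e-01,  1.34976122e-01, -7.87013813e-06]), 'wrist_force': array([ 0.63666287, -0.12412507,  0.40917288]), 'torque': array([-0.00064236,  0.00028484,  0.06886518]), 'finger_force': 0.0, 'width': 0.9991345967621504}
```

Run:
```python
import cv2
a=cv2.imread("pics/scene0.png");b=cv2.imread("pics/top0.png")
cv2.imwrite("pics/a.png",cv2.resize(a[150:350,120:520],(800,400),interpolation=cv2.INTER_CUBIC))
cv2.imwrite("pics/b.png",cv2.resize(b[130:330,130:530],(800,400),interpolation=cv2.INTER_CUBIC))
```

```text
(no output)
```

View pics/a.png

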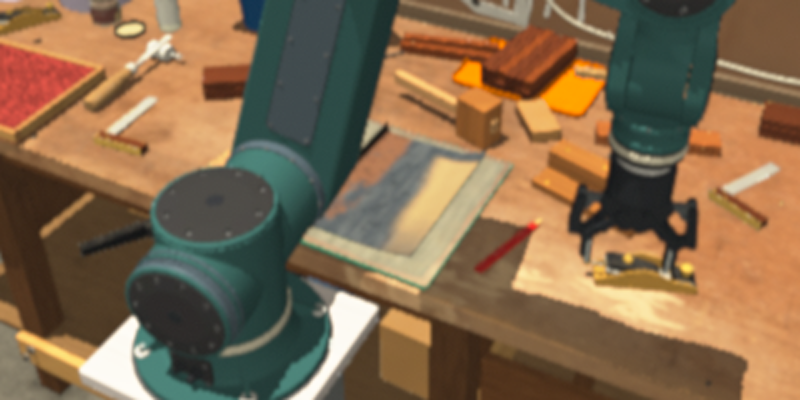

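View pics/b.png

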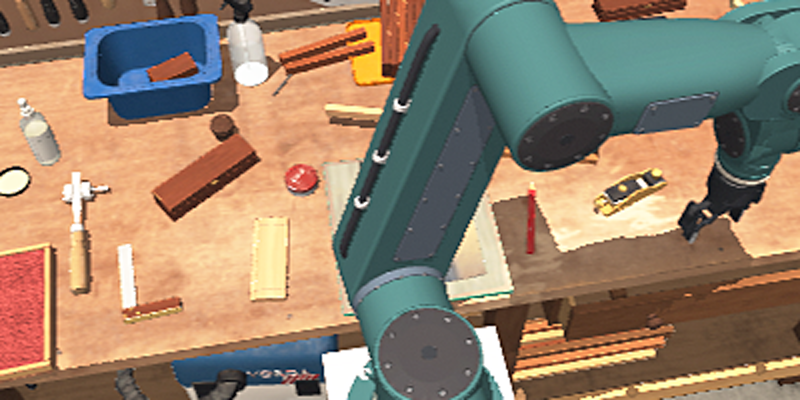

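Scene view: mallet near crop (480,118), block mostly hidden behind the gripper (575,165). Top view: stile at crop (270,258), box at (205,175), block hidden by the arm. Measuring the stile and box first.

Run:
```python
from h import *
d=np.load("pics/top0.npy"); im=cv2.imread("pics/top0.png"); P=cloud("top",d)
def show(n,m,ref=None):
    c,s,a=cv2.minAreaRect((P[m][:,:2]*1000).astype(np.float32)); print(n,m.sum(),np.round(c,1),np.round(s,1),round(a,1))
def near(x,y,r): return (np.hypot(P[...,0]-x,P[...,1]-y)<r)
bench=(near(.45,.2,.15))&(P[...,2]<.006); print("bench z",np.median(P[bench][:,2]), "near stile",np.median(P[near(.35,.23,.14)&(abs(P[...,2])<.007)][:,2]))
r=optics.regions_of("top","stile"); print([(round(x["score"],2),x["bbox"]) for x in r]); show("stile",r[0]["region"]&near(.35,.23,.13)); np.save("pics/sm.npy",r[0]["region"])
r=optics.regions_of("top","oilstone_box"); print([(round(x["score"],2),x["bbox"]) for x in r])
m=r[0]["region"]&(P[...,2]>.036)&(P[...,2]<.055)&near(.53,.35,.14); show("box top",m); print(np.median(P[m][:,2]))
# rectify stile
c=np.array([.35,.23]); N=300; out=np.zeros((N,N,2),np.float32)
for i in range(N):
    for j in range(N):
        out[i,j]=proj("top",[c[0]+.12-i*.0008,c[1]+.12-j*.0008,.016])
w=cv2.remap(im,out[...,0],out[...,1],cv2.INTER_CUBIC); cv2.imwrite("pics/st.png",cv2.resize(w,(600,600)))
```

```text
bench z -0.004195832788068176 near stile -0.0007994307956996962
[(0.93, [257.9, 239.4, 276.8, 280.3])]
stile 708 [355.3 231.6] [ 66.9 181.4] 83.0
[(0.74, [206.1, 196.0, 259.8, 239.8])]
box top 703 [563.5 339.8] [ 73.1 218.2] 33.0
0.04328607305502428Traceback (most recent call last):
  File "<stdin>", line 14, in <module>
  File "h.py", line 14, in proj
    K,Rm,t=cal(c); p=K@(Rm@np.asarray(X)+t); return p[:2]/p[2]
           ~~~^^^
  File "h.py", line 5, in cal
    k=optics.calibration(c); return np.array(k["K"]),np.array(k["R"]),np.array(k["t"]).ravel()
ValueError: time passes only in moves, steps and waits
```

Run:
```python
s=open("h.py").read().replace("def cal(c):","import functools\n@functools.cache\ndef cal(c):"); open("h.py","w").write(s)
from h import *
im=cv2.imread("pics/top0.png"); c=[.355,.232]; N=120
g=np.array([[proj("top",[c[0]+.12-i*.002,c[1]+.12-j*.002,.016]) for j in range(N)] for i in range(N)],np.float32)
w=cv2.remap(im,g[...,0],g[...,1],cv2.INTER_CUBIC); cv2.imwrite("pics/st.png",cv2.resize(w,(600,600),interpolation=cv2.INTER_CUBIC))
d=np.load("pics/top0.npy"); P=cloud("top",d); m=np.load("pics/sm.npy")
a=np.radians(83); u=(P[m][:,:2]-c)@[np.cos(a),np.sin(a)]
for lo in range(-36,36,6):
    k=(u*1000>=lo)&(u*1000<lo+6); print(lo,k.sum(),np.round(1000*np.median(P[m][k][:,2]),1) if k.any() else '',np.round(im[m][k].mean(0)) if k.any() else '')
```

```text
-36 46 12.2 [110. 154. 202.]
-30 68 13.8 [162. 229. 251.]
-24 67 15.0 [166. 230. 251.]
-18 64 14.0 [166. 231. 251.]
-12 65 14.0 [167. 231. 250.]
-6 68 14.4 [176. 239. 252.]
0 64 13.4 [173. 235. 250.]
6 67 15.4 [166. 231. 251.]
12 63 15.6 [164. 230. 252.]
18 64 14.5 [163. 229. 253.]
24 48 9.7 [167. 233. 254.]
30 24 7.7 [182. 244. 255.]
```

View pics/st.png

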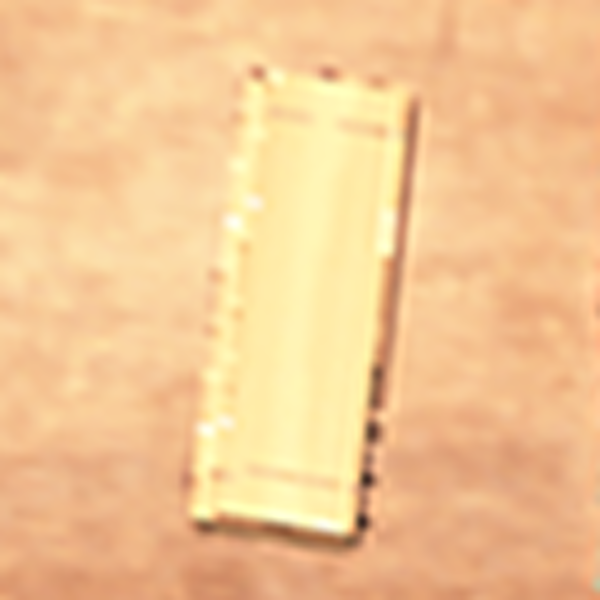

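Stile: rectified picture (x up, y left) shows its corners around (258,75), (412,90), (360,535), (200,525), with the rebate line and lower depths on the left (+y). So stile x is at about 82.5° azimuth, centre ≈ (0.354, 0.231). Swing the arm over there.

```bash
cat >> h.py <<'E'
def togo(target, yvec=None, zvec=(0,0,-1)):
    """remaining translation (tool axes now) and rotvec (tool axes) to a target TCP with tool y along yvec"""
    p,r=tcp(); dt=r.inv().apply(np.array(target)-p); out=[np.round(dt,4)]
    if yvec is not None:
        z=np.array(zvec,float); z/=np.linalg.norm(z); y=np.array(yvec,float); y-=z*(y@z); y/=np.linalg.norm(y); x=np.cross(y,z)
        out.append(np.round((r.inv()*R.from_matrix(np.stack([x,y,z],1))).as_rotvec(),4))
    print("togo",*[o.tolist() for o in out]); return out
E
python3 -m crank '[[0.041,-0.004,0,0,0,-0.085,1],[0.041,-0.004,0,0,0,-0.085,1],[0.041,-0.004,0,0,0,-0.085,1],[0.041,-0.004,0,0,0,-0.085,1],[0.041,-0.004,0,0,0,-0.085,1],[0.041,-0.004,0,0,0,-0.085,1],[0.041,-0.004,0,0,0,-0.085,1],[0.041,-0.004,0,0,0,-0.085,1],[0.041,-0.004,0,0,0,-0.085,1],[0.041,-0.004,0,0,0,-0.085,1],[0.041,-0.004,0,0,0,-0.085,1],[0.041,-0.004,0,0,0,-0.085,1],[0.041,-0.004,0,0,0,-0.085,1],[0.041,-0.004,0,0,0,-0.085,1],[0.041,-0.004,0,0,0,-0.085,1],[0.041,-0.004,0,0,0,-0.085,1],[0.041,-0.004,0,0,0,-0.085,1],[0.041,-0.004,0,0,0,-0.085,1],[0.041,-0.004,0,0,0,-0.085,1],[0.041,-0.004,0,0,0,-0.085,1]]'
python3 - <<'E'
from h import *
a=np.radians(82.5); togo([.354,.231,.08],[np.cos(a),np.sin(a),0])
E
```

```text
time_s: 3.37
tool_pos: [0.4204, 0.1683, 0.2313]
orientation: [0.0, 0.551, 0.835, 0.0]
wrist_force: [2.0, 0.6, -0.7]
width: 1.002
finger_force: 0.0
togo [0.0838, -0.0364, 0.1513] [0.0004, 0.0003, -1.0357]
```

```bash
python3 -m crank '[[0.012,0,0.01,0,0,-0.115,1],[0.012,0,0.01,0,0,-0.115,1],[0.012,0,0.01,0,0,-0.115,1],[0.012,0,0.01,0,0,-0.115,1],[0.012,0,0.01,0,0,-0.115,1],[0.012,0,0.01,0,0,-0.115,1],[0.012,0,0.01,0,0,-0.115,1],[0.012,0,0.01,0,0,-0.115,1],[0.012,0,0.01,0,0,-0.115,1]]'
python3 - <<'E'
from h import *
a=np.radians(82.5); togo([.354,.231,-.005],[np.cos(a),np.sin(a),0])
im,d=optics.capture("scene"); cv2.imwrite("pics/s1.png",im); np.save("pics/s1.npy",d); P=cloud("scene",d)
for n in["block","holdfast_head","holdfast_pad","mallet","mallet_head","mallet_grip"]:
    r=optics.tip_of("scene",n)[:2]
    print(n,[(round(x["score"],2),np.round(x["xy"],1).tolist(),np.round(P[int(x["xy"][1]),int(x["xy"][0])],3).tolist()) for x in r])
im2,d2=optics.capture("top"); cv2.imwrite("pics/t1.png",im2); np.save("pics/t1.npy",d2); P2=cloud("top",d2)
for n in["block","holdfast_head","holdfast_pad","mallet","mallet_head","mallet_grip"]:
    r=optics.tip_of("top",n)[:2]
    print(n,[(round(x["score"],2),np.round(x["xy"],1).tolist(),np.round(P2[int(x["xy"][1]),int(x["xy"][0])],3).tolist()) for x in r])
a=cv2.resize(im[180:290,290:490],(800,440),interpolation=cv2.INTER_CUBIC); cv2.imwrite("pics/blk.png",a)
b=cv2.resize(im2[130:270,300:480],(720,560),interpolation=cv2.INTER_CUBIC); cv2.imwrite("pics/blkt.png",b)
E
```

```text
time_s: 4.12
tool_pos: [0.3421, 0.2341, 0.1408]
orientation: [0.0, 0.065, 0.998, 0.0]
wrist_force: [-0.3, 0.3, 0.7]
width: 1.001
finger_force: 0.0
togo [-0.0122, -0.0016, 0.1458] [0.0001, 0.0002, 0.001]
block [(0.64, [415.1, 248.1], [0.52, -0.372, 0.019])]
holdfast_head [(0.51, [443.0, 208.8], [0.588, -0.43, 0.16])]
holdfast_pad [(0.82, [429.2, 229.3], [0.507, -0.411, 0.122])]
mallet [(0.62, [360.2, 217.8], [0.577, -0.144, 0.038])]
mallet_head [(0.62, [359.2, 205.3], [0.588, -0.134, 0.081]), (0.44, [343.8, 199.5], [0.629, -0.051, 0.058])]
mallet_grip [(0.83, [340.6, 200.1], [0.631, -0.038, 0.049]), (0.44, [357.5, 218.1], [0.584, -0.13, 0.024])]
block [(0.56, [407.6, 203.0], [0.511, -0.379, 0.022]), (0.17, [418.9, 185.5], [0.512, -0.41, 0.131])]
holdfast_head [(0.69, [393.3, 237.5], [0.372, -0.284, -0.002]), (0.52, [421.0, 162.7], [0.745, -0.517, -0.003])]
holdfast_pad [(0.68, [417.4, 182.5], [0.526, -0.41, 0.133])]
mallet [(0.8, [344.4, 194.8], [0.018, 0.008, 0.769])]
mallet_head [(0.51, [343.8, 190.6], [0.587, -0.121, 0.072])]
mallet_grip []
```

View pics/blk.png

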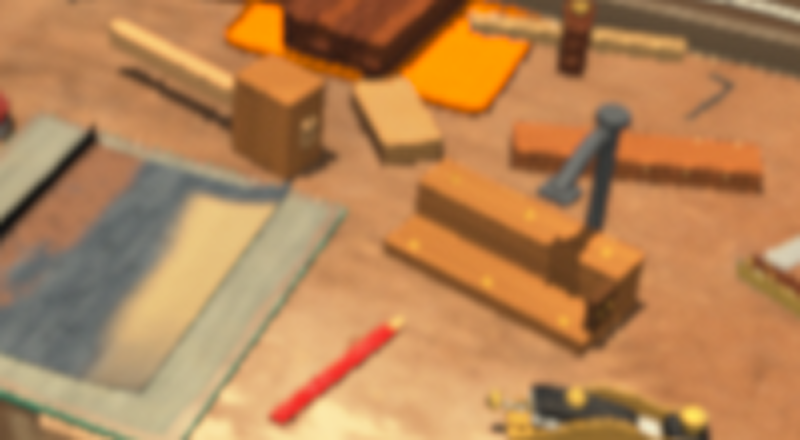

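View pics/blkt.png

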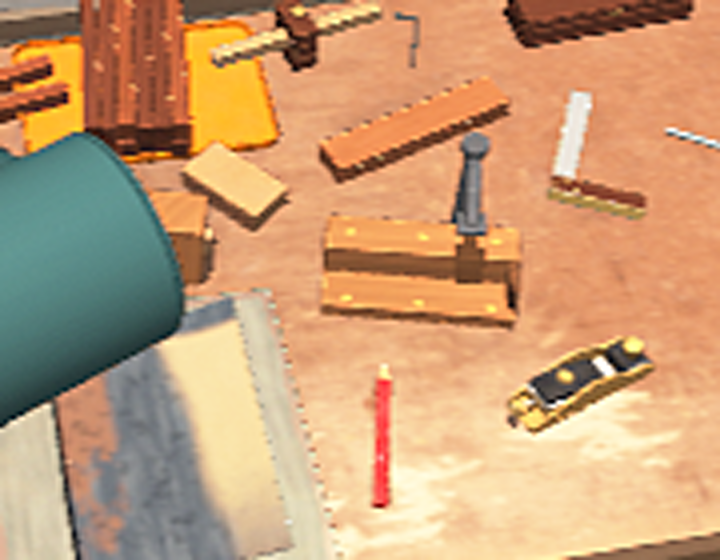

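Block shows clearly now: scene crop (510,260) with holdfast head (613,113), top crop block spanning (322,215)–(520,325), holdfast head (474,145); mallet head (280,115) in the scene crop. Fit block and mallet from depth, and grip the stile.

```bash
python3 -m crank '[[-0.012,-0.0015,0.02,0,0,0,1],[0,0,0.03,0,0,0,1],[0,0,0.03,0,0,0,1],[0,0,0.03,0,0,0,1],[0,0,0.02,0,0,0,1],[0,0,0.01,0,0,0,1],[0,0,0.005,0,0,0,1],[0,0,0,0,0,0,0.6],[0,0,0,0,0,0,0.6],[0,0,0,0,0,0,0.6],[0,0,0,0,0,0,0.6]]' 50
python3 - <<'E'
from h import *
def fit(P,m,n):
    q=P[m]; c,s,a=cv2.minAreaRect((q[:,:2]*1000).astype(np.float32)); print(n,m.sum(),np.round(c,1),np.round(s,1),round(a,1),"z",np.round(1000*np.median(q[:,2]),1))
for c,f in(("scene","pics/s1.npy"),("top","pics/t1.npy")):
    P=cloud(c,np.load(f)); x,y,z=P[...,0],P[...,1],P[...,2]
    b=np.hypot(x-.52,y+.38)<.17
    fit(P,b&(z>.05)&(z<.064)&(x<.62)&(y<-.24)&(x>.44),"fence")
    fit(P,b&(z>.013)&(z<.025)&(x<.56)&(x>.43)&(y<-.25),"ledge")
    h=b&(z>.145)&(z<.175); fit(P,h,"head+arm")
    k=h&(z>np.percentile(z[h],60)); print("hmax",np.round(1000*np.percentile(z[h],[50,90,98]),1))
    m=(np.hypot(x-.6,y+.12)<.07)&(z>.08)&(z<.1); 
    if m.sum()>10: fit(P,m,"mhead")
    m=(np.hypot(x-.65,y-.0)<.13)&(z>.047)&(z<.068)&(y>-.08); 
    if m.sum()>10: fit(P,m,"mhandle"); print(np.round(P[m][:,:2].mean(0),3))
    m=(np.hypot(x-.69,y+.22)<.08)&(z>.02)&(z<.035)
    if m.sum()>10: fit(P,m,"sand")
E
```

```text
time_s: 5.73
tool_pos: [0.3549, 0.2309, -0.0029]
orientation: [0.001, 0.068, 0.998, 0.0]
wrist_force: [0.2, 0.5, -1.3]
width: 0.758
finger_force: 55.2
fence 554 [ 563.9 -384. ] [208.1  91.7] 64.6 z 55.4
ledge 550 [ 512.8 -373.8] [210.  89.] 88.1 z 16.3
head+arm 88 [ 571.8 -429. ] [29.3 57.8] 87.0 z 155.0
hmax [155.  161.  162.1]
mhead 183 [ 614.6 -124. ] [72.6 59.8] 73.6 z 86.3
mhandle 137 [652.    3.7] [165.9  27.2] 68.4 z 54.0
[ 0.649 -0.   ]
sand 249 [ 702.5 -208.6] [125.3  60. ] 37.8 z 25.2
fence 386 [ 558.5 -386.5] [207.2  87.1] 62.9 z 56.5
ledge 415 [ 515.1 -371.1] [198.5  56. ] 75.1 z 17.9
head+arm 71 [ 567.1 -428.1] [26.5 74.7] 82.4 z 156.6
hmax [156.6 163.3 166.4]
mhead 131 [ 615.5 -130.5] [58.5 62.8] 78.1 z 87.7
sand 247 [ 697.5 -214.8] [107.   67.5] 41.3 z 26.5
```

```bash
cat >> h.py <<'E'
from scipy.optimize import minimize
def fitpose(views, boxes, guess, rad=.2, noise=.012, bench=-0.0):
    """views: [(cam,depthfile)], boxes: [(lo,hi)] in the thing's frame; fits x,y,yaw on the bench by ray casting"""
    rays=[]
    for c,f in views:
        d=np.load(f) if isinstance(f,str) else f; K,Rm,t=cal(c); P=cloud(c,d)
        m=(np.hypot(P[...,0]-guess[0],P[...,1]-guess[1])<rad)&(d>0)
        v,u=np.nonzero(m); D=np.stack([(u-K[0,2])/K[0,0],(v-K[1,2])/K[1,1],np.ones(len(u))],-1)@Rm
        rays.append((-Rm.T@t,D,d[m]))
    def cost(q):
        c,s=np.cos(q[2]),np.sin(q[2]); M=np.array([[c,-s,0],[s,c,0],[0,0,1]]); e=0
        for o,D,d in rays:
            ol=(o-[q[0],q[1],0])@M; Dl=D@M; best=(bench-o[2])/D[:,2]
            for lo,hi in boxes:
                a=(np.array(lo)-ol)/Dl; b=(np.array(hi)-ol)/Dl
                n=np.minimum(a,b).max(1); f=np.maximum(a,b).min(1)
                best=np.where((n<f)&(n<best),n,best)
            e+=np.minimum(abs(best-d),noise).mean()
        return e
    g=np.array(guess,float); best=None
    for da in(-.15,0,.15):
        r=minimize(cost,g+[0,0,da],method="Nelder-Mead",options=dict(initial_simplex=(g+[0,0,da])+np.array([[0,0,0],[.012,0,0],[0,.012,0],[0,0,.1]]),xatol=1e-4,fatol=1e-7))
        if best is None or r.fun<best.fun: best=r
    return best.x,best.fun
BLOCK=[((-.045,-.1,0),(.045,.1,.018)),((0,-.1,.018),(.045,.1,.058)),((-.034,-.1,.018),(0,-.09,.052))]
MALLET=[((-.0275,-.035,0),(.0275,.035,.09)),((-.009,.035,.032),(.009,.215,.058))]
OBOX=[((-.032,-.1075,0),(.032,.1075,.045))]
E
python3 - <<'E'
from h import *
for n,v,b,g,r in(("block",[("scene","pics/s1.npy")],BLOCK,[.53,-.375,0],.13),("block",[("top","pics/t1.npy")],BLOCK,[.53,-.375,0],.13),
  ("mallet",[("scene","pics/s1.npy")],MALLET,[.61,-.13,-.4],.2),
  ("obox",[("top","pics/top0.npy")],OBOX,[.563,.34,.576],.15),("obox",[("top","pics/t1.npy")],OBOX,[.563,.34,.576],.15)):
    q,f=fitpose(v,b,g,r); print(n,v[0][0],np.round(q,4),round(np.degrees(q[2]),1),"cost mm",round(f*1000,2))
E
```

```text
block scene [ 0.5377 -0.373  -0.2714] -15.6 cost mm 6.54
block top [ 0.5371 -0.3761 -0.2692] -15.4 cost mm 5.12
mallet scene [ 0.6165 -0.1238 -0.2944] -16.9 cost mm 9.1
obox top [0.5652 0.3413 0.5843] 33.5 cost mm 4.39
obox top [0.563 0.34  0.426] 24.4 cost mm 4.06
```

```bash
python3 -m crank '[[0,0,-0.02,0,0,0,0.6],[0,0,-0.03,0,0,0.1,0.6],[0,0,-0.03,0,0,0.1,0.6],[0,0,-0.03,0,0,0.1,0.6],[0,0,-0.03,0,0,0.1,0.6],[0,0,-0.02,0,0,0.1,0.6],[0,0,0,0,0,0.12,0.6],[0,0,0,0,0,0.12,0.6],[0,0,0,0,0,0.12,0.6]]'
python3 - <<'E'
from h import *
im=cv2.imread("pics/top0.png")
big=cv2.resize(im[160:280,180:300],(600,600),interpolation=cv2.INTER_CUBIC)
for q,col in(((.5652,.3413,.5843),(0,255,0)),((.563,.34,.426),(255,0,0))):
    c,s=np.cos(q[2]),np.sin(q[2])
    pts=[(proj("top",[q[0]+c*x-s*y,q[1]+s*x+c*y,.045])-[180,160])*5 for x,y in((-.032,-.1075),(.032,-.1075),(.032,.1075),(-.032,.1075))]
    cv2.polylines(big,[np.int32(pts)],True,col,1)
im2,d2=optics.capture("top"); np.save("pics/t2.npy",d2); cv2.imwrite("pics/t2.png",im2)
b2=cv2.resize(im2[160:280,180:300],(600,600),interpolation=cv2.INTER_CUBIC)
cv2.imwrite("pics/bx.png",cv2.resize(np.hstack([big,b2]),(800,400)))
E
```

```text
time_s: 6.48
tool_pos: [0.3546, 0.2308, 0.1573]
orientation: [0.001, 0.48, 0.877, 0.001]
wrist_force: [0.7, 0.2, -1.7]
width: 0.757
finger_force: 56.3
```

View pics/bx.png

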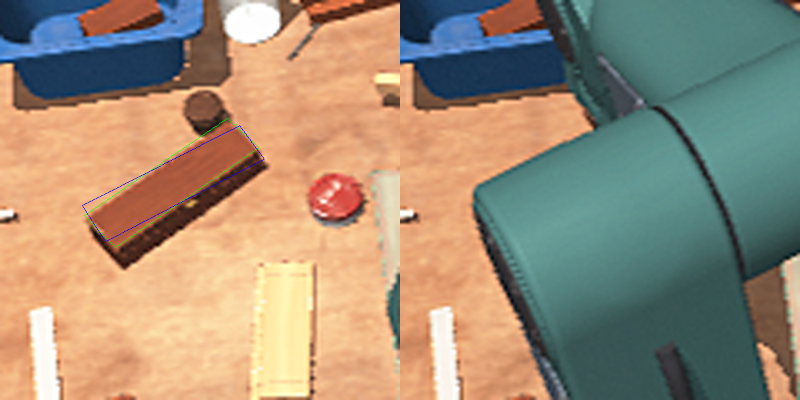

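The green outline (33.5°) matches the box in the left half; its front-left top corner is at about (110,250) and the try square's blade is at (45,350), clear of the planned spot. Move toward the box and tilt the stile.

Run:
```python
from h import *
a=np.radians(33.2); togo([.4452,.3369,.15],[np.cos(a),np.sin(a),0])
```

```text
togo [0.0418, 0.1333, 0.0073] [0.0014, 0.0003, -0.0197]
```

```bash
python3 -m crank '[[0.0105,0.033,0.002,0,0,-0.02,0.6],[0.0105,0.033,0.002,0,0,0,0.6],[0.0105,0.033,0.002,0,0,0,0.6],[0.0105,0.033,0.001,0,0,0,0.6],[0,0,0,-0.113,0,0,0.6],[0,0,0,-0.113,0,0,0.6],[0,0,0,-0.113,0,0,0.6],[0,0,0,-0.113,0,0,0.6],[0,0,0,-0.113,0,0,0.6],[0,0,0,-0.113,0,0,0.6],[0,0,0,-0.113,0,0,0.6],[0,0,0,-0.113,0,0,0.6],[0,0,0,-0.113,0,0,0.6],[0,0,0,-0.113,0,0,0.6]]'
python3 - <<'E'
from h import *
a=np.radians(33.2); f=np.radians(25); X=np.array([np.cos(a),np.sin(a),0]); Z=np.array([0,0,1])
u=X*np.sin(f)+Z*np.cos(f); tz=X*np.cos(f)-Z*np.sin(f)
togo([.5038,.3753,.051],u,tz); print(monitor.state()["joint_positions"])
E
```

```text
time_s: 7.7
tool_pos: [0.4464, 0.3426, 0.1484]
orientation: [0.207, 0.42, 0.794, 0.388]
wrist_force: [1.6, -1.0, -1.7]
width: 0.754
finger_force: 56.4
togo [-0.005, -0.0365, 0.1117] [-0.2237, -0.0133, 0.0098]
[ 0.45181344  0.07618286 -1.14479873 -0.55596384  0.11278027  1.48091402]
```

```bash
python3 -m crank '[[-0.002,0.009,0.012,0,0,0,0.6],[-0.002,0.009,0.012,0,0,0,0.6],[0,0.009,0.012,-0.05,0,0,0.6],[0,0,0,-0.09,0,0,0.6],[0,0,0,-0.08,0,0,0.6]]'
python3 - <<'E'
from h import *
a=np.radians(33.2); f=np.radians(25); X=np.array([np.cos(a),np.sin(a),0]); Z=np.array([0,0,1])
u=X*np.sin(f)+Z*np.cos(f); tz=X*np.cos(f)-Z*np.sin(f)
togo([.5038,.3753,.051],u,tz); print(monitor.state()["joint_positions"])
E
```

```text
time_s: 8.12
tool_pos: [0.5051, 0.3785, 0.1647]
orientation: [0.243, 0.401, 0.757, 0.456]
wrist_force: [0.6, 0.2, -1.6]
width: 0.756
finger_force: 56.4
togo [-0.0017, -0.102, 0.0505] [-0.049, -0.0132, 0.0086]
[ 0.45996117  0.25349532 -1.17708149 -0.94148037  0.11856524  1.50585395]
```

```bash
python3 - <<'E'
from h import *
a=np.radians(33.2); f=np.radians(25); X=np.array([np.cos(a),np.sin(a),0]); Z=np.array([0,0,1])
u=X*np.sin(f)+Z*np.cos(f); tz=X*np.cos(f)-Z*np.sin(f)
togo(np.array([.5038,.3753,.051])-.018*X,u,tz)
E
python3 -m crank '[[0,-0.023,0.007,0,0,0,0.6],[0,-0.023,0.007,0,0,0,0.6],[0,-0.023,0.007,0,0,0,0.6],[0,-0.023,0.007,-0.045,-0.013,0.008,0.6],[0,0,0,0,0,0,0.6]]'
python3 - <<'E'
from h import *
a=np.radians(33.2); f=np.radians(25); X=np.array([np.cos(a),np.sin(a),0]); Z=np.array([0,0,1])
u=X*np.sin(f)+Z*np.cos(f); tz=X*np.cos(f)-Z*np.sin(f)
togo([.5038,.3753,.051],u,tz); print(monitor.state()["joint_positions"])
E
```

```text
togo [-0.0015, -0.1104, 0.0346] [-0.049, -0.0132, 0.0086]
time_s: 8.53
tool_pos: [0.5306, 0.4006, 0.099]
orientation: [0.242, 0.41, 0.758, 0.446]
wrist_force: [-1.4, -0.6, -1.0]
width: 0.754
finger_force: 56.4
togo [-0.0065, -0.0595, -0.0084] [-0.0707, 0.0026, 0.0003]
[ 0.49248966  0.47018786 -1.17415867 -1.1358046   0.07335246  1.52830701]
```

```bash
cat >> h.py <<'E'
def planar():
    D=[((.263,-.048,1.259),(.1404,-.5059,.2313)),((.0762,-1.1448,-.556),(.4464,.3426,.1484)),((.2535,-1.1771,-.9415),(.5051,.3785,.1647)),((.4702,-1.1742,-1.1358),(.5306,.4006,.099))]
    A=[];b=[]
    for (a,c,e),(x,y,z) in D:
        A.append([1,np.sin(a),np.cos(a-c),np.cos(a-c+e),0]); b.append(np.sqrt(x*x+y*y-.081**2))
        A.append([0,np.cos(a),-np.sin(a-c),-np.sin(a-c+e),1]); b.append(z)
    s,res,_,_=np.linalg.lstsq(np.array(A),np.array(b),rcond=None); return s,np.array(A)@s-b
E
python3 - <<'E'
from h import *
from scipy.optimize import least_squares
s,e=planar(); print("r0,L1,L2,L3,h",np.round(s,3),"res mm",np.round(e*1000,1))
r0,L1,L2,L3,h=s
for name,(x,y) in dict(lean=(.5038,.3753),lean2=(.488,.365)).items():
  r=np.sqrt(x*x+y*y-.081**2)
  for z in(.05,.06):
    for pit in(25,30,35,40,45):
      p=np.radians(pit); wr=r-r0-L3*np.cos(p); wz=z-h+L3*np.sin(p)
      d2=wr*wr+wz*wz; # L1 at angle q2 from vertical, forearm
      # |w|^2=L1^2+L2^2+2L1L2*cos(angle between)= sin q2 cos(b)-cos q2 sin(b) = sin(q2-b)=sin(q3)
      s3=(d2-L1**2-L2**2)/(2*L1*L2); print(name,z,pit,"q3",np.round(np.arcsin(np.clip(s3,-1,1)),3),round(s3,2))
E
```

```text
r0,L1,L2,L3,h [-0.246  0.787  0.594  0.675  0.324] res mm [  6.2  -4.9  -7.8 -15.    4.7  15.1  -3.1   4.8]
lean 0.05 25 q3 -1.321 -0.97
lean 0.05 30 q3 -1.25 -0.95
lean 0.05 35 q3 -1.166 -0.92
lean 0.05 40 q3 -1.076 -0.88
lean 0.05 45 q3 -0.982 -0.83
lean 0.06 25 q3 -1.32 -0.97
lean 0.06 30 q3 -1.246 -0.95
lean 0.06 35 q3 -1.16 -0.92
lean 0.06 40 q3 -1.069 -0.88
lean 0.06 45 q3 -0.974 -0.83
lean2 0.05 25 q3 -1.366 -0.98
lean2 0.05 30 q3 -1.288 -0.96
lean2 0.05 35 q3 -1.199 -0.93
lean2 0.05 40 q3 -1.106 -0.89
lean2 0.05 45 q3 -1.01 -0.85
lean2 0.06 25 q3 -1.364 -0.98
lean2 0.06 30 q3 -1.283 -0.96
lean2 0.06 35 q3 -1.192 -0.93
lean2 0.06 40 q3 -1.098 -0.89
lean2 0.06 45 q3 -1.002 -0.84
```

```bash
cat >> h.py <<'E'
a=np.radians(33.2); X=np.array([np.cos(a),np.sin(a),0]); Y=np.array([-np.sin(a),np.cos(a),0]); Z=np.array([0,0,1])
def lean(f,t): 
    f=np.radians(f); return togo(t,X*np.sin(f)+Z*np.cos(f),X*np.cos(f)-Z*np.sin(f))
E
python3 - <<'E'
from h import *
lean(40,np.array([.5024,.3744,.10])-.02*X)
E
```

```text
togo [-0.0066, -0.0272, -0.0511] [0.1911, 0.0027, -0.0001]
```

```bash
python3 -m crank '[[-0.003,-0.013,-0.025,0,0,0,0.6],[-0.003,-0.014,-0.026,0.09,0,0,0.6],[0,0,0,0.1,0,0,0.6],[0,0,0,0,0,0,0.6]]'
python3 - <<'E'
from h import *
lean(40,np.array([.5024,.3744,.0454])-.02*X); lean(40,np.array([.5024,.3744,.0454]));print(monitor.state()["joint_positions"])
E
```

```text
time_s: 8.87
tool_pos: [0.5047, 0.3792, 0.1118]
orientation: [0.213, 0.426, 0.787, 0.392]
wrist_force: [1.9, 0.3, 0.5]
width: 0.755
finger_force: 56.4
togo [-0.0027, -0.0678, 0.0204] [0.0524, 0.0026, -0.0003]
togo [-0.0027, -0.0557, 0.0364] [0.0524, 0.0026, -0.0003]
[ 0.48049947  0.27659955 -1.08557774 -0.71422247  0.07634763  1.51135434]
```

```bash
python3 -m crank '[[-0.001,-0.02,0.005,0.05,0,0,0.6],[-0.001,-0.024,0.007,0,0,0,0.6],[0,-0.023,0.008,0,0,0,0.6],[0,0,0,0,0,0,0.6]]'
python3 - <<'E'
from h import *
lean(40,np.array([.5024,.3744,.0454]));print(monitor.state()["joint_positions"])
im,d=optics.capture("scene"); np.save("pics/s3.npy",d); cv2.imwrite("pics/s3.png",cv2.resize(im[150:270,200:360],(800,600),interpolation=cv2.INTER_CUBIC))
E
```

```text
time_s: 9.2
tool_pos: [0.4904, 0.3674, 0.0483]
orientation: [0.203, 0.431, 0.796, 0.373]
wrist_force: [-1.0, -0.2, -0.6]
width: 0.755
finger_force: 57.0
togo [-0.0007, 0.0067, 0.0125] [0.0052, 0.0033, -0.0007]
[ 0.47326864  0.41909953 -1.17499156 -0.89860252  0.07831573  1.50354089]
```

View pics/s3.png

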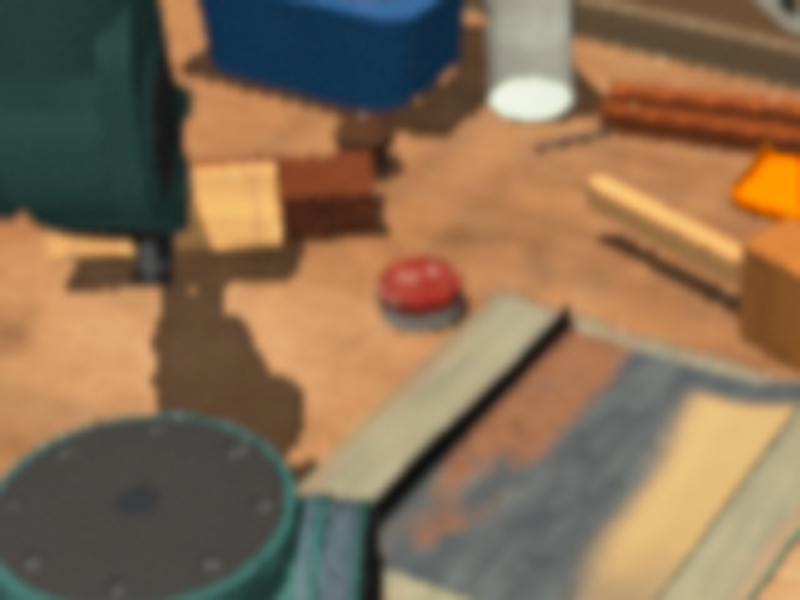

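The stile's right end shows at (240,205), tilted in front of the box at (330,195), upright side toward the robot. Move in until it touches, release, withdraw.

```bash
python3 -m crank '[[0,0.005,0.006,0,0,0,0.6],[0,0.005,0.006,0,0,0,0.6],[0,0,0,0,0,0,0.6],[0,0,0,0,0,0,0.86],[0,0,0,0,0,0,0.86],[0,0,0,0,0,0,0.86]]'
python3 -m crank '[[0,0,-0.04,0,0,0,0.9],[0,0,-0.04,0,0,0,1],[0,0.02,-0.03,0,0,0,1],[0,0,0,0,0,0,1]]'
python3 - <<'E'
from h import *
print(monitor.state()["joint_positions"])
im,d=optics.capture("scene"); np.save("pics/s4.npy",d); cv2.imwrite("pics/s4.png",im)
im2,d2=optics.capture("top"); np.save("pics/t4.npy",d2); cv2.imwrite("pics/t4.png",im2)
w=np.hstack([cv2.resize(im[160:240,190:290],(400,320),interpolation=cv2.INTER_CUBIC),cv2.resize(im2[190:270,190:290],(400,320),interpolation=cv2.INTER_CUBIC)]); cv2.imwrite("pics/c4.png",w)
E
```

```text
time_s: 9.75
tool_pos: [0.5007, 0.3748, 0.0485]
orientation: [0.202, 0.433, 0.796, 0.372]
wrist_force: [-0.2, 0.0, 0.1]
width: 0.864
finger_force: 0.2
time_s: 10.08
tool_pos: [0.4453, 0.3395, 0.138]
orientation: [0.202, 0.432, 0.796, 0.372]
wrist_force: [1.4, 1.3, 0.9]
width: 0.999
finger_force: 0.0
[ 0.46015778  0.08253701 -1.12660288 -0.50831374  0.08833405  1.49586776]
```

View pics/c4.png

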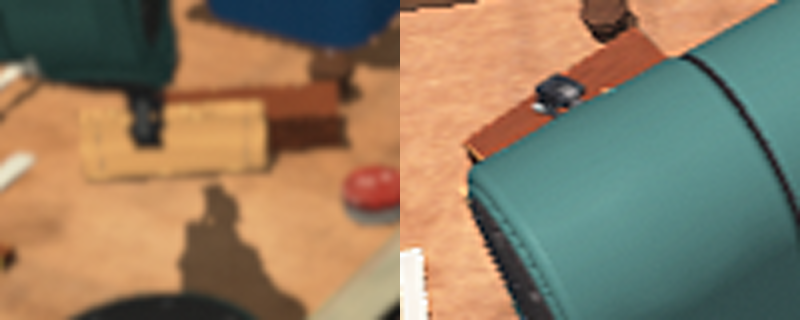

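The stile stands leaning on the box: left half shows its face spanning (85,105)–(265,175), overhanging the box's left end. Measuring its pose.

```bash
cat > m.py <<'E'
from h import *
d=np.load("pics/s4.npy"); P=cloud("scene",d)
r=optics.regions_of("scene","stile"); print([(round(x["score"],2),x["bbox"]) for x in r])
m=r[0]["region"]&(np.hypot(P[...,0]-.49,P[...,1]-.39)<.13)&(P[...,2]<.075)
Q=P[m]; O=np.array([.564,.340,0])
L=np.stack([(Q-O)@X,(Q-O)@Y,Q[:,2]],1); 
k=np.abs(L[:,0]+.05)<.05; L=L[k]
# robust plane x = a+b*y+c*z
from scipy.optimize import least_squares
f=least_squares(lambda q:q[0]+q[1]*L[:,1]+q[2]*L[:,2]-L[:,0],[-.06,0,.3],loss="soft_l1",f_scale=.003); q=f.x
print(len(L),"x=a+b y+c z",np.round(q,4),"lean deg",np.degrees(np.arctan(q[2])),"yaw deg",np.degrees(np.arctan(-q[1])),"rms",np.sqrt(np.median(f.fun**2)))
print("y 2/98",np.round(np.percentile(L[:,1],[0.5,2,98,99.5]),4),"z",np.round(np.percentile(L[:,2],[0.5,2,98,99.5]),4))
E
python3 m.py
```

```text
[(0.92, [206.3, 184.8, 258.0, 205.2]), (0.66, [268.4, 176.2, 282.9, 184.5])]
684 x=a+b y+c z [-0.0645 -0.0057  0.462 ] lean deg 24.79668160430745 yaw deg 0.32404481427522513 rms 0.003658611385581548
y 2/98 [-0.0288 -0.0269  0.1474  0.1497] z [-0.0015  0.0039  0.0616  0.0643]
```

```bash
cat >> m.py <<'E'
for hi in(.045,.05):
    S=L[(L[:,2]<hi)&(L[:,2]>.004)]
    f=least_squares(lambda q:q[0]+q[1]*S[:,1]+q[2]*S[:,2]-S[:,0],[-.06,0,.3],loss="soft_l1",f_scale=.003); q=f.x
    print(hi,len(S),np.round(q,4),np.degrees(np.arctan(q[2])))
phi=np.arctan(q[2]); u=np.array([np.sin(phi),0,np.cos(phi)]); n=np.array([-np.cos(phi),0,np.sin(phi)])
# bench contact corner B: underside at z=0
yb=.1295; zf=.016*np.sin(phi); F0=np.array([q[0]+q[1]*yb+q[2]*zf,yb,zf]); B=F0-.016*n; print("B",np.round(B,4),"underside at z45",B[0]+.045*np.tan(phi))
T=B+.008*n+.044*u; W=O+T[0]*X+T[1]*Y+[0,0,T[2]]; print("local",np.round(T,4),"world",np.round(W,4),np.degrees(phi))
uw=u[0]*X+u[2]*Z; 
print("pre");togo(W+.07*uw,-(n[0]*X+n[2]*Z),-uw)
E
python3 m.py
```

```text
[(0.92, [206.3, 184.8, 258.0, 205.2]), (0.66, [268.4, 176.2, 282.9, 184.5])]
684 x=a+b y+c z [-0.0645 -0.0057  0.462 ] lean deg 24.79668160430745 yaw deg 0.32404481427522513 rms 0.003658611385581548
y 2/98 [-0.0288 -0.0269  0.1474  0.1497] z [-0.0015  0.0039  0.0616  0.0643]
0.045 463 [-0.0646 -0.0045  0.4459] 24.032717351558855
0.05 509 [-0.0644 -0.0051  0.4365] 23.58168988334696
B [-0.0476  0.1295  0.    ] underside at z45 -0.027913266248745607
local [-0.0373  0.1295  0.0435] world [0.4619 0.4279 0.0435] 23.58168988334696
pre
togo [0.0658, 0.0383, 0.0828] [1.28, 0.001, -0.0042]
```

```bash
python3 -m crank '[[0.006,0.005,0,0.116,0,0,0.6],[0.006,0.005,0,0.116,0,0,0.6],[0.006,0.003,0,0.116,0,0,0.6],[0.006,0,0,0.116,0,0,0.6],[0.006,0,0,0.116,0,0,0.6],[0.006,0,0,0.116,0,0,0.6],[0.006,0,0,0.116,0,0,0.6],[0.006,0,0,0.116,0,0,0.6],[0.006,0,0,0.116,0,0,0.6],[0.006,0,0,0.116,0,0,0.6],[0.006,0,0,0.12,0,0,0.6],[0,0,0,0,0,0,0.6]]'
python3 m.py | tail -2
```

```text
time_s: 11.28
tool_pos: [0.4288, 0.3909, 0.1257]
orientation: [-0.041, 0.476, 0.876, -0.073]
wrist_force: [0.3, 0.6, -1.0]
width: 0.601
finger_force: 0.0
pre
togo [0.0134, 0.0777, 0.0063] [0.2524, -0.0044, -0.0033]
```

```bash
python3 -m crank '[[0.006,0.018,0,0.085,0,0,0.6],[0.006,0.018,0,0.085,0,0,0.6],[0,0.018,0,0.085,0,0,0.6],[0,0.018,0,0,0,0,0.6],[0,0,0,0,0,0,0.6]]'
python3 m.py | tail -2; python3 -c "
from h import *; print(monitor.state()['joint_positions'])"
```

```text
time_s: 11.75
tool_pos: [0.4779, 0.4353, 0.1086]
orientation: [-0.093, 0.469, 0.862, -0.168]
wrist_force: [-0.5, -1.0, -0.3]
width: 0.598
finger_force: 0.0
pre
togo [0.0025, 0.0118, -0.002] [0.0267, -0.005, -0.0032]
[0.60636449 0.82947225 0.56357411 1.68947521 0.01507072 1.59899237]
```

```bash
python3 -m crank '[[0.002,0.012,0,0.026,-0.005,0,0.6],[0,0,0.02,0,0,0,0.6],[0,0,0.02,0,0,0,0.6],[0,0,0.015,0,0,0,0.6],[0,0,0.01,0,0,0,0.6],[0,0,0.003,0,0,0,0.6],[0,0,0,0,0,0,0.6]]'
python3 m.py | tail -2
```

```text
time_s: 12.38
tool_pos: [0.4608, 0.4269, 0.0472]
orientation: [-0.096, 0.467, 0.861, -0.179]
wrist_force: [0.6, 0.9, -0.5]
width: 0.597
finger_force: 0.0
pre
togo [0.0003, 0.0026, -0.0665] [0.0026, -0.0001, -0.0029]
```

```bash
python3 -m crank '[[0,0.0025,0.0035,0,0,0,0.6],[0,0,0,0,0,0,0.4],[0,0,0,0,0,0,0.15],[0,0,0,0,0,0,0.1],[0,0,0,0,0,0,0.1],[0,0,0,0,0,0,0.1],[0,0,0,0,0,0,0.1]]' 70
python3 -m crank '[[0,0,-0.01,0,0,0,0.1],[0,0,-0.03,0,0,0,0.1],[0,0,-0.04,0,0,0,0.1],[0,0,-0.03,0,0,0,0.1],[0,0,0,-0.1,0,0,0.1],[0,0,0,-0.1,0,0,0.1],[0,0,0,-0.1,0,0,0.1],[0,0,0,-0.106,0,0,0.1],[0,0,0,0,0,0,0.1]]'
python3 - <<'E'
from h import *
im,d=optics.capture("scene"); np.save("pics/s5.npy",d); cv2.imwrite("pics/s5.png",im); P=cloud("scene",d)
r=optics.regions_of("scene","stile"); print([(round(x["score"],2),x["bbox"]) for x in r])
a=np.radians(-15.5); togo([.45,-.3,.16],[np.cos(a),np.sin(a),0])
p,r_=tcp(); print(p,r_.as_matrix().round(3).tolist())
m=r[0]["region"]; Q=P[m]; Q=Q[np.linalg.norm(Q-p,axis=1)<.2]; L=r_.inv().apply(Q-p)
print(len(L),np.round(np.percentile(L,[1,5,50,95,99],axis=0),4).tolist())
cv2.imwrite("pics/c5.png",cv2.resize(im[130:230,160:290],(780,600),interpolation=cv2.INTER_CUBIC))
E
```

```text
time_s: 13.02
tool_pos: [0.4622, 0.4279, 0.0433]
orientation: [-0.097, 0.467, 0.86, -0.179]
wrist_force: [-1.2, -0.7, 5.2]
width: 0.165
finger_force: 69.0
time_s: 13.77
tool_pos: [0.4953, 0.45, 0.1407]
orientation: [-0.011, 0.476, 0.879, -0.021]
wrist_force: [-2.6, -2.3, -1.5]
width: 0.168
finger_force: 68.7
[(0.9, [205.6, 158.5, 254.9, 179.8])]
togo [-0.6036, -0.4505, 0.0066] [-0.0485, 0.0231, 0.8473]
[0.49810226 0.45150814 0.14243581] [[-0.545, 0.837, -0.043], [0.838, 0.545, -0.029], [-0.001, -0.052, -0.999]]
662 [[-0.157, -0.0215, -0.0183], [-0.1497, -0.0183, -0.0155], [-0.0779, -0.011, 0.0152], [0.0006, -0.0031, 0.0441], [0.0142, 0.0011, 0.0484]]
```

View pics/c5.png

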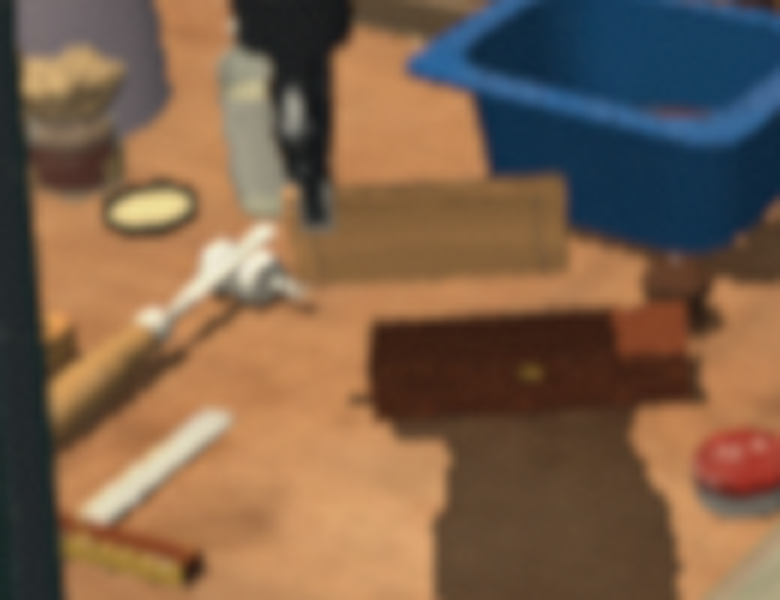

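The stile is held upright and level: face spanning (300,185)–(565,280), fingers at its left end; box undisturbed. Carry it to the front of the block.

```bash
python3 -m crank '[[-0.02,-0.01,-0.007,0,0,0.047,0.1],[-0.036,-0.019,-0.007,0,0,0.047,0.1],[-0.036,-0.019,-0.007,0,0,0.047,0.1],[-0.036,-0.019,-0.007,0,0,0.047,0.1],[-0.039,-0.012,0,0,0,0.047,0.1],[-0.039,-0.012,0,0,0,0.047,0.1],[-0.039,-0.012,0,0,0,0.047,0.1],[-0.039,-0.012,0,0,0,0.047,0.1],[-0.04,-0.004,0,0,0,0.047,0.1],[-0.04,-0.004,0,0,0,0.047,0.1],[-0.04,-0.004,0,0,0,0.047,0.1],[-0.04,-0.004,0,0,0,0.047,0.1],[-0.04,0.0035,0,0,0,0.047,0.1],[-0.04,0.0035,0,0,0,0.047,0.1],[-0.04,0.0035,0,0,0,0.047,0.1],[-0.04,0.0035,0,0,0,0.047,0.1],[-0.03,0.007,0,0,0,0.047,0.1],[-0.02,0.004,0,0,0,0.047,0.1],[0,0,0,0,0,0,0.1]]'
cat >> h.py <<'E'
bo=np.array([.5375,-.3745]); ba=np.radians(-15.5); bX=np.array([np.cos(ba),np.sin(ba),0]); bY=np.array([-np.sin(ba),np.cos(ba),0])
def inblock(p): p=np.asarray(p,float); q=p-[*bo,0]; return np.stack([q@bX,q@bY,q[...,2]],-1)
def toblock(x,y,z): return togo(np.array([*bo,z])+bX*x+bY*y,bX)
E
python3 - <<'E'
from h import *
toblock(-.065,.0795,.17)
E
```

```text
time_s: 15.45
tool_pos: [0.5185, -0.231, 0.1881]
orientation: [-0.002, 0.797, 0.603, -0.025]
wrist_force: [-0.4, 0.4, -2.3]
width: 0.166
finger_force: 68.7
togo [-0.053, -0.0074, 0.0205] [-0.0335, 0.0385, -0.0054]
```

```bash
python3 -m crank '[[-0.017,-0.0025,0.01,-0.033,0.038,-0.005,0.1],[-0.018,-0.0025,0.01,0,0,0,0.1],[-0.018,-0.0025,0,0,0,0,0.1],[0,0,0,0,0,0,0.1],[0,0,0,0,0,0,0.1]]'
cat > m2.py <<'E'
from h import *
from scipy.optimize import least_squares
im,d=optics.capture("scene"); np.save("pics/s6.npy",d); cv2.imwrite("pics/s6.png",im); P=cloud("scene",d)
r=optics.regions_of("scene","stile"); print([(round(x["score"],2),x["bbox"]) for x in r])
p,r_=tcp(); Q=P[r[0]["region"]]; L=r_.inv().apply(Q-p); L=L[(abs(L[:,0]+.07)<.11)&(abs(L[:,1])<.04)&(L[:,2]<.06)&(L[:,2]>-.04)]
S=L[(L[:,2]>-.005)&(L[:,2]<.04)]
f=least_squares(lambda q:q[0]+q[1]*(S[:,0]+.07)+q[2]*(S[:,2]-.02)-S[:,1],[-.008,0,0],loss="soft_l1",f_scale=.002)
print(len(S),"front y=a+b(x+.07)+c(z-.02):",f.x.round(4))
for lo in(-.15,-.12,-.09,-.06,-.03):
    k=(L[:,0]>=lo)&(L[:,0]<lo+.03); print(lo,k.sum(),"z 3/97",np.round(np.percentile(L[k][:,2],[3,97]),4))
print("x range",np.round(np.percentile(L[:,0],[.5,2,98,99.5]),4))
print("tcp in block",inblock(p).round(4));
E
python3 m2.py
python3 - <<'E'
from h import *
toblock(-.065,.0795,.17)
for v in ([("scene","pics/s6.npy")],): print(fitpose(v,BLOCK,[.5375,-.3745,-.27],.12))
E
```

```text
time_s: 15.87
tool_pos: [0.4964, -0.2765, 0.1689]
orientation: [-0.0, 0.794, 0.607, 0.0]
wrist_force: [0.3, 0.4, -1.1]
width: 0.169
finger_force: 68.7
[(0.91, [379.1, 202.8, 433.2, 243.0])]
575 front y=a+b(x+.07)+c(z-.02): [-0.0091 -0.009   0.0094]
-0.15 173 z 3/97 [-0.0202  0.0413]
-0.12 172 z 3/97 [-0.0196  0.0423]
-0.09 166 z 3/97 [-0.0204  0.044 ]
-0.06 165 z 3/97 [-0.021   0.0425]
-0.03 128 z 3/97 [-0.0204  0.0427]
x range [-0.161  -0.1601  0.0125  0.0168]
tcp in block [-0.066   0.0845  0.1689]
togo [-0.005, 0.001, -0.0011] [0.0002, -0.0003, 0.0068]
(array([ 0.53783622, -0.37314461, -0.27247029]), np.float64(0.009195401835711211))
```

```bash
python3 -m crank '[[-0.001,0.001,0.03,0,0,0.007,0.1],[-0.001,0,0.03,0,0,0,0.1],[0,0,0.025,0,0,0,0.1],[0,0,0.014,0,0,0,0.1],[0,0.015,0,0,0,0,0.1],[0,0.015,0,0,0,0,0.1],[0,0.012,0,0,0,0,0.1],[0,0.006,0,0,0,0,0.1],[0,0,0,0,0,0,0.1]]'
python3 - <<'E'
from h import *
toblock(-.009,.071,.0625); print(monitor.state()["wrist_force"].round(2))
E
```

```text
time_s: 16.72
tool_pos: [0.5437, -0.2902, 0.0696]
orientation: [0.0, 0.796, 0.606, 0.0]
wrist_force: [-0.9, 0.8, -1.1]
width: 0.168
finger_force: 68.7
togo [-0.0119, 0.0075, 0.0072] [0.0009, 0.0001, 0.0007]
[-0.87  0.83 -1.07]
```

```bash
for i in 1; do python3 -m crank '[[0,0.004,0,0,0,0,0.1],[0,0.002,0,0,0,0,0.1],[0,0,0,0,0,0,0.1]]' | grep -E "pos|force"; python3 -m crank '[[0,0.002,0,0,0,0,0.1],[0,0,0,0,0,0,0.1]]'| grep -E "pos|force"; python3 -m crank '[[0,0.002,0,0,0,0,0.1],[0,0,0,0,0,0,0.1]]'| grep -E "pos|force"; done; python3 -c "
from h import *
toblock(-.009,.071,.0625)"
```

```text
tool_pos: [0.548, -0.292, 0.0698]
wrist_force: [-0.1, 0.0, -2.3]
finger_force: 68.8
tool_pos: [0.5499, -0.2927, 0.0698]
wrist_force: [-0.3, 0.3, -0.8]
finger_force: 68.8
tool_pos: [0.552, -0.2933, 0.0697]
wrist_force: [-0.5, -0.3, -2.1]
finger_force: 68.8
togo [-0.0111, -0.0012, 0.0072] [0.0008, 0.0001, -0.0007]
```

```bash
python3 -m crank '[[0,0.0015,0,0,0,0,0.1],[0,0,0,0,0,0,0.1]]'| grep -E "pos|wrist"; python3 -m crank '[[0,0.0015,0,0,0,0,0.1],[0,0,0,0,0,0,0.1]]'| grep -E "pos|wrist"; python3 -m crank '[[0,0.0015,0,0,0,0,0.1],[0,0,0,0,0,0,0.1]]'| grep -E "pos|wrist"; python3 m2.py
```

```text
tool_pos: [0.553, -0.2935, 0.0695]
wrist_force: [-1.6, 1.0, -1.2]
tool_pos: [0.5533, -0.2935, 0.0694]
wrist_force: [-8.4, 2.1, 4.7]
tool_pos: [0.5534, -0.2935, 0.0693]
wrist_force: [-16.8, 4.7, 9.0]
[(0.72, [390.1, 218.7, 440.9, 256.0])]
520 front y=a+b(x+.07)+c(z-.02): [-0.0098  0.0009  0.002 ]
-0.15 156 z 3/97 [-0.0213  0.0439]
-0.12 149 z 3/97 [-0.021   0.0408]
-0.09 136 z 3/97 [-0.0205  0.0403]
-0.06 141 z 3/97 [-0.0212  0.0425]
-0.03 112 z 3/97 [-0.0204  0.044 ]
x range [-0.1602 -0.1592  0.0125  0.0181]
tcp in block [-0.0063  0.0823  0.0693]
```

Fence contact felt at the expected place. Ease off, then slide to the end stop.

```bash
python3 -m crank '[[0,-0.0025,0,0,0,0,0.1],[-0.006,0,0,0,0,0,0.1],[0,0,0,0,0,0,0.1]]'| grep -E "pos|wrist"; python3 -m crank '[[-0.003,0,0,0,0,0,0.1],[0,0,0,0,0,0,0.1]]'| grep -E "pos|wrist"; python3 -m crank '[[-0.0015,0,0,0,0,0,0.1],[0,0,0,0,0,0,0.1]]'| grep -E "pos|wrist"; python3 -m crank '[[-0.0015,0,0,0,0,0,0.1],[0,0,0,0,0,0,0.1]]'| grep -E "pos|wrist"; python3 -c "
from h import *
p,_=tcp();print(inblock(p))"
```

```text
tool_pos: [0.5514, -0.2999, 0.0694]
wrist_force: [-5.1, 1.3, -0.5]
tool_pos: [0.5507, -0.3025, 0.0693]
wrist_force: [-5.5, 2.3, -1.3]
tool_pos: [0.5503, -0.3038, 0.0693]
wrist_force: [-4.5, 2.6, -1.4]
tool_pos: [0.5501, -0.3045, 0.0692]
wrist_force: [-3.1, 7.8, -0.0]
[-0.00658542  0.07079924  0.06924293]
```

```bash
python3 -m crank '[[0.0005,0,0.004,0,0,0,0.1],[0,0,0,0,0,0,0.1]]'| grep -E "pos|wrist"; python3 -m crank '[[0,0,0.0015,0,0,0,0.1],[0,0,0,0,0,0,0.1]]'| grep -E "pos|wrist"; python3 -m crank '[[0,0,0.0015,0,0,0,0.1],[0,0,0,0,0,0,0.1]]'| grep -E "pos|wrist"; python3 -m crank '[[0,0,0.0015,0,0,0,0.1],[0,0,0,0,0,0,0.1]]'| grep -E "pos|wrist"
```

```text
tool_pos: [0.5501, -0.3041, 0.0651]
wrist_force: [-3.6, 3.6, -0.5]
tool_pos: [0.5502, -0.304, 0.0638]
wrist_force: [-3.4, 7.7, -0.8]
tool_pos: [0.5503, -0.3037, 0.0625]
wrist_force: [-3.0, 12.7, 2.8]
tool_pos: [0.5503, -0.3037, 0.0621]
wrist_force: [-7.9, 12.7, 18.6]
```

```bash
python3 -m crank '[[0,0,-0.001,0,0,0,0.1],[0,0,0,0,0,0,0.3],[0,0,0,0,0,0,0.45],[0,0,0,0,0,0,0.45],[0,0,0,0,0,0,0.45],[0,0,-0.01,0,0,0,0.45],[0,0,-0.03,0,0,0,0.45],[0,0,-0.03,0,0,0,0.45],[0,0,-0.03,0,0,0,0.45],[0.02,-0.03,-0.02,0,0,0,0.45],[0.02,-0.03,0,0,0,0,0.45],[0,0,0,0,0,0,0.3]]'
cat > m3.py <<'E'
from h import *
import sys
from scipy.optimize import least_squares
t=sys.argv[1]
for c in("scene","top"):
    im,d=optics.capture(c); np.save(f"pics/{c}{t}.npy",d); cv2.imwrite(f"pics/{c}{t}.png",im); P=cloud(c,d)
    r=optics.regions_of(c,"stile")
    if not r: print(c,"none"); continue
    L=inblock(P[r[0]["region"]]); L=L[(L[:,2]<.1)&(abs(L[:,0])<.06)&(abs(L[:,1])<.13)]
    S=L[(L[:,2]>.025)&(L[:,2]<.07)]
    f=least_squares(lambda q:q[0]+q[1]*S[:,1]+q[2]*(S[:,2]-.045)-S[:,0],[-.016,0,0],loss="soft_l1",f_scale=.002)
    print(c,round(r[0]["score"],2),len(S),"front x=a+b y+c z",f.x.round(4),"y",np.percentile(L[:,1],[1,99]).round(4),"z",np.percentile(L[:,2],[1,99]).round(4))
im=cv2.imread(f"pics/scene{t}.png"); im2=cv2.imread(f"pics/top{t}.png")
cv2.imwrite(f"pics/c{t}.png",np.hstack([cv2.resize(im[190:280,370:470],(400,360),interpolation=cv2.INTER_CUBIC),cv2.resize(im2[145:235,365:465],(400,360),interpolation=cv2.INTER_CUBIC)]))
p,_=tcp(); print("tcp block",inblock(p).round(3))
E
python3 m3.py A
```

```text
time_s: 20.32
tool_pos: [0.5001, -0.2463, 0.1839]
orientation: [-0.0, 0.796, 0.605, 0.0]
wrist_force: [0.3, -0.2, 0.2]
width: 0.323
finger_force: 0.0
scene 0.81 513 front x=a+b y+c z [-0.0175  0.0053 -0.0096] y [-0.089   0.0883] z [0.0175 0.0844]
top 0.92 309 front x=a+b y+c z [-0.0171  0.0092  0.0217] y [-0.0866  0.0855] z [0.0157 0.0885]
tcp block [-0.065  0.11   0.183]
```

View pics/cA.png

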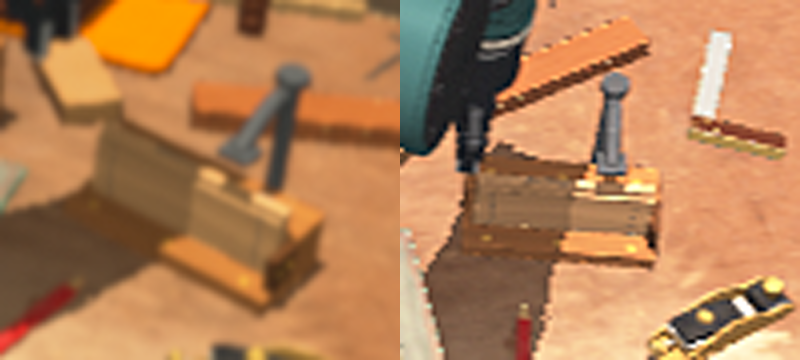

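Stile is seated: left half shows its face from (100,140) to (285,265) against fence and end stop, right half the same under the holdfast at (612,120); depth agrees (face x≈-17, y ±88, z 18–84 mm). Now the mallet.

Run:
```python
from h import *
for f,c in(("pics/s1.npy","scene"),("pics/sceneA.npy","scene"),("pics/topA.npy","top"),("pics/scene0.npy","scene")):
    for rad in(.15,.24):
        q,e=fitpose([(c,f)],MALLET,[.6165,-.1238,-.294],rad); print(f,rad,q.round(4),round(np.degrees(q[2]),1),round(e*1000,2))
    P=cloud(c,np.load(f)); x,y,z=P[...,0],P[...,1],P[...,2]
    m=(z>.05)&(z<.066)&(np.hypot(x-.655,y-.005)<.085)
    if m.sum()>20:
        l=np.polyfit(y[m],x[m],1); print("handle top: n",m.sum(),"x at y=-.043",np.polyval(l,-.043).round(4),"yaw",np.degrees(np.arctan(-l[0])).round(1))
for n in("mallet_grip","mallet_head"):
    print(n,[(round(r["score"],2),onplane("scene",r["xy"],.045).round(4)) for r in optics.tip_of("scene",n)[:2]])
```

```text
pics/s1.npy 0.15 [ 0.6166 -0.1237 -0.2957] -16.9 8.11
pics/s1.npy 0.24 [ 0.6165 -0.1238 -0.2961] -17.0 9.22
handle top: n 115 x at y=-.043 0.6361 yaw -18.1
pics/sceneA.npy 0.15 [ 0.6165 -0.1236 -0.2882] -16.5 8.11
pics/sceneA.npy 0.24 [ 0.6165 -0.1236 -0.2952] -16.9 10.06
handle top: n 123 x at y=-.043 0.6364 yaw -17.4
pics/topA.npy 0.15 [ 0.6157 -0.1264 -0.3075] -17.6 7.09
pics/topA.npy 0.24 [ 0.6157 -0.1264 -0.3075] -17.6 9.15
handle top: n 28 x at y=-.043 0.634 yaw -5.4
pics/scene0.npy 0.15 [ 0.6166 -0.1234 -0.2964] -17.0 8.07
pics/scene0.npy 0.24 [ 0.6166 -0.1234 -0.2965] -17.0 9.18
handle top: n 113 x at y=-.043 0.6361 yaw -17.9
mallet_grip [(0.74, array([ 0.6479, -0.0538,  0.045 ]))]
mallet_head [(0.82, array([ 0.6141, -0.1231,  0.045 ])), (0.2, array([ 0.604 , -0.3904,  0.045 ]))]
```

```bash
cat >> h.py <<'E'
ma=np.radians(-17.1); mX=np.array([np.cos(ma),np.sin(ma),0]); mY=np.array([-np.sin(ma),np.cos(ma),0])
E
python3 - <<'E'
from h import *
togo([.641,-.043,.13],mX)
E
```

```text
togo [0.237, 0.0761, 0.052] [0.0008, 0.0003, 0.0269]
```

```bash
python3 -m crank '[[0.035,0.011,0,0,0,0.027,0.6],[0.035,0.011,0,0,0,0,0.6],[0.035,0.011,0,0,0,0,0.6],[0.035,0.011,0.005,0,0,0,0.6],[0.035,0.011,0.01,0,0,0,0.6],[0.035,0.011,0.015,0,0,0,0.6],[0.025,0.009,0.02,0,0,0,0.6],[0,0,0,0,0,0,0.6]]'
python3 - <<'E'
from h import *
togo([.641,-.043,.027],mX)
im,d=optics.capture("scene"); np.save("pics/s8.npy",d); q,e=fitpose([("scene",d)],MALLET,[.6165,-.1238,-.294],.15); print(q)
E
```

```text
time_s: 21.28
tool_pos: [0.6448, -0.0432, 0.1277]
orientation: [-0.002, 0.803, 0.596, -0.001]
wrist_force: [-1.2, 0.1, -1.2]
width: 0.602
finger_force: 0.0
togo [-0.0009, -0.0033, 0.1007] [-0.0037, -0.0003, 0.0036]
[ 0.61629835 -0.12316758 -0.29871411]
```

```bash
python3 -m crank '[[-0.001,-0.003,0.03,-0.004,0,0.004,0.6],[0,0,0.03,0,0,0,0.6],[0,0,0.025,0,0,0,0.6],[0,0,0.015,0,0,0,0.6],[0,0,0,0,0,0,0.6]]'
python3 -m crank '[[0,0,0,0,0,0,0.4],[0,0,0,0,0,0,0.2],[0,0,0,0,0,0,0.1],[0,0,0,0,0,0,0.1],[0,0,0,0,0,0,0.1],[0,0,0,0,0,0,0.1]]' 120
python3 -m crank '[[0,0,-0.01,0,0,0,0.1],[0,0,-0.03,0,0,0,0.1],[0,0,-0.03,0,0,0,0.1],[0,0,0,0,0,0,0.1]]'
```

```text
time_s: 21.75
tool_pos: [0.639, -0.0481, 0.0293]
orientation: [0.0, 0.806, 0.592, -0.0]
wrist_force: [-0.8, 1.1, -1.0]
width: 0.6
finger_force: 0.0
time_s: 22.25
tool_pos: [0.6415, -0.0476, 0.0339]
orientation: [0.003, 0.806, 0.593, 0.002]
wrist_force: [-0.8, -0.4, 5.4]
width: 0.181
finger_force: 117.1
time_s: 22.58
tool_pos: [0.6427, -0.0476, 0.1087]
orientation: [0.005, 0.805, 0.593, 0.004]
wrist_force: [1.2, -0.5, -2.5]
width: 0.18
finger_force: 118.0
```

```bash
python3 -m crank '[[0,0,-0.04,0,0,0,0.1],[0,0,-0.04,0,0,0,0.1],[0,0,-0.04,0,0,0,0.1],[0,0,-0.02,0,0,0,0.1],[0,0,0,0,0,0,0.1]]'
python3 - <<'E'
from h import *
for c in("scene","top"):
    L=inblock(cloud(c,np.load(f"pics/{c}A.npy")).reshape(-1,3))
    k=(L[:,2]>.13)&(L[:,2]<.175)&(abs(L[:,1]+.04)<.03)&(L[:,0]>-.04)&(L[:,0]<.1); L=L[k]
    h=L[(L[:,0]>.046)]; t=h[h[:,2]>np.percentile(h[:,2],50)]
    print(c,len(h),"head top pct x",np.percentile(t[:,0],[2,50,98]).round(4),"y",np.percentile(t[:,1],[2,50,98]).round(4),"z",np.percentile(h[:,2],[50,75,90]).round(4))
    g=L[(L[:,0]<.04)]; print("  arm y",np.median(g[:,1]).round(4),"z",np.percentile(g[:,2],[50,90]).round(4))
p,r_=tcp()
im,d=optics.capture("scene"); np.save("pics/s9.npy",d); P=cloud("scene",d).reshape(-1,3); L=r_.inv().apply(P-p)
k=(abs(L[:,0]+.082)<.06)&(abs(L[:,1])<.05)&(abs(L[:,2]+.02)<.09); L=L[k]
print("mallet head in tool",len(L),np.percentile(L,[1,3,10,50,90,97,99],axis=0).round(4).tolist())
top=L[(L[:,2]<np.percentile(L[:,2],3)+.008)]; print("top face",len(top),cv2.minAreaRect((top[:,:2]*1000).astype(np.float32)),np.median(top[:,2]))
A=np.c_[top[:,0]+.08,top[:,1],np.ones(len(top))]; print("tilt",np.linalg.lstsq(A,top[:,2],rcond=None)[0].round(4))
togo([.590,-.431,.26]+mY*.08,mX)
E
```

```text
time_s: 23.0
tool_pos: [0.641, -0.0471, 0.2477]
orientation: [0.005, 0.805, 0.593, 0.004]
wrist_force: [0.8, -0.3, -2.5]
width: 0.182
finger_force: 118.7
scene 72 head top pct x [0.0504 0.0615 0.0748] y [-0.0537 -0.0409 -0.0266] z [0.1575 0.16   0.1616]
  arm y -0.0414 z [0.1438 0.1496]
top 45 head top pct x [0.0497 0.0613 0.0748] y [-0.0545 -0.0429 -0.0302] z [0.159  0.1621 0.1647]
  arm y -0.041 z [0.1434 0.1525]
mallet head in tool 695 [[-0.1201, -0.0336, -0.0574], [-0.1185, -0.0324, -0.0555], [-0.116, -0.0305, -0.0532], [-0.0945, -0.0241, -0.022], [-0.0546, 0.0119, 0.0226], [-0.0468, 0.0206, 0.0311], [-0.024, 0.023, 0.0344]]
top face 183 ((-70.5703125, -3.2184906005859375), (96.76055908203125, 57.124351501464844), 1.0792410373687744) -0.052765730453157994
tilt [-0.1762 -0.0263 -0.0546]
togo [-0.3016, 0.0659, -0.0149] [0.009, -0.0004, -0.0037]
```

```bash
python3 -m crank '[[-0.03,0.006,0,0.009,0,-0.004,0.1],[-0.038,0.0085,0,0,0,0,0.1],[-0.038,0.0085,0,0,0,0,0.1],[-0.038,0.0085,0,0,0,0,0.1],[-0.038,0.0085,0,0,0,0,0.1],[-0.038,0.0085,0,0,0,0,0.1],[-0.038,0.0085,0,0,0,0,0.1],[-0.03,0.0085,0,0,0,0,0.1],[0,0,0,0,0,0,0.1],[0,0,0,0,0,0,0.1]]'
python3 - <<'E'
from h import *
togo([.6164,-.353,.235],mX)
p,r_=tcp()
im,d=optics.capture("scene"); np.save("pics/s10.npy",d); W=cloud("scene",d).reshape(-1,3); L=inblock(W)
k=(abs(L[:,0]-.06)<.06)&(abs(L[:,1]+.04)<.06)&(L[:,2]>.2)&(L[:,2]<.34); H=L[k]
print("mallet head in block",len(H),np.percentile(H,[1,3,50,97,99],axis=0).round(4).tolist())
k=(abs(L[:,0]-.06)<.05)&(abs(L[:,1]+.04)<.03)&(L[:,2]>.13)&(L[:,2]<.185); print("holdfast vis",k.sum(),np.percentile(L[k],[3,50,97],axis=0).round(4).tolist())
E
```

```text
time_s: 23.88
tool_pos: [0.6167, -0.3429, 0.2395]
orientation: [-0.003, 0.805, 0.593, -0.002]
wrist_force: [1.0, -0.2, -2.9]
width: 0.181
finger_force: 118.6
togo [-0.0097, 0.0027, 0.0045] [-0.0073, -0.001, -0.0022]
mallet head in block 819 [[0.0308, -0.0678, 0.2062], [0.0324, -0.065, 0.2091], [0.0393, -0.0369, 0.2624], [0.0839, 0.0044, 0.2944], [0.0873, 0.0073, 0.2953]]
holdfast vis 119 [[0.0129, -0.0528, 0.1339], [0.0506, -0.0429, 0.1517], [0.0757, -0.0296, 0.162]]
```

```bash
python3 -m crank '[[-0.01,0.004,0.005,-0.007,0,-0.002,0.1],[0,0,0.015,0,0,0,0.1],[0,0,0.012,0,0,0,0.1],[0,0,0,0,0,0,0.1]]'; python3 -m crank '[[0,0,0.008,0,0,0,0.1],[0,0,0.008,0,0,0,0.1],[0,0,0,0,0,0,0.1]]'
python3 -m crank '[[0,0,0.004,0,0,0,0.1],[0,0,0.004,0,0,0,0.1],[0,0,0,0,0,0,0.1]]'
```

```text
time_s: 24.27
tool_pos: [0.6179, -0.3508, 0.2071]
orientation: [-0.001, 0.803, 0.596, 0.0]
wrist_force: [-0.5, 0.7, -4.0]
width: 0.181
finger_force: 118.5
time_s: 24.52
tool_pos: [0.6187, -0.3519, 0.193]
orientation: [0.001, 0.803, 0.595, 0.001]
wrist_force: [0.5, -1.5, -3.2]
width: 0.184
finger_force: 118.7
time_s: 24.77
tool_pos: [0.6187, -0.352, 0.1856]
orientation: [0.001, 0.804, 0.595, 0.001]
wrist_force: [0.4, -0.7, 0.8]
width: 0.187
finger_force: 119.2
```

```bash
python3 -m crank '[[0,0,0.005,0,0,0,0.1],[0,0,0.005,0,0,0,0.1],[0,0,0,0,0,0,0.1]]' | grep -E "pos|ori|wrist"
cat > m4.py <<'E'
from h import *
im,d=optics.capture("scene"); L=inblock(cloud("scene",d).reshape(-1,3))
p,r_=tcp(); print("tcp",inblock(p).round(4))
k=(abs(L[:,0]-.06)<.06)&(abs(L[:,1]+.04)<.06)&(L[:,2]>.1)&(L[:,2]<.34); H=L[k]
M=H[H[:,2]>p[2]+.03]; T=M[M[:,2]>p[2]+.047]; 
print("mallet head",len(M),np.percentile(M,[1,50,99],axis=0).round(4).tolist())
if len(T)>20: print("top plane slope x,y",np.linalg.lstsq(np.c_[T[:,:2],np.ones(len(T))],T[:,2],rcond=None)[0].round(3),len(T))
k=(L[:,0]>-.02)&(L[:,0]<.035)&(abs(L[:,1]+.04)<.008)&(L[:,2]>.085)&(L[:,2]<.17); A=L[k]; print("arm z (top 2..35mm)",k.sum(),[ (lo,np.percentile(A[(A[:,0]>=lo/1e3)&(A[:,0]<lo/1e3+.01),2],[50,95]).round(4).tolist()) for lo in(-20,-10,0,10,20) if ((A[:,0]>=lo/1e3)&(A[:,0]<lo/1e3+.01)).sum()>2])
print("pad?",[(round(r["score"],2),np.round(r["xy"],1).tolist()) for r in optics.tip_of("scene","holdfast_pad")[:2]],"expect at 36mm",proj("scene",[*bo,0]+bX*-.008+bY*-.04+Z*.084).round(1),"at 0",proj("scene",[*bo,0]+bX*-.008+bY*-.04+Z*.12).round(1))
E
python3 m4.py
```

```text
tool_pos: [0.6185, -0.3522, 0.1749]
orientation: [0.001, 0.804, 0.595, 0.001]
wrist_force: [1.0, -1.5, 0.1]
tcp [0.072  0.043  0.1752]
mallet head 447 [[0.0356, -0.0724, 0.2059], [0.0523, -0.0302, 0.2277], [0.0929, 0.019, 0.3378]]
top plane slope x,y [-0.168  1.197  0.296] 327
arm z (top 2..35mm) 89 [(-20, [0.1004, 0.1099]), (-10, [0.1081, 0.1137]), (0, [0.1145, 0.1197]), (10, [0.1201, 0.1254]), (20, [0.1249, 0.1285])]
pad? [(0.6, [429.1, 237.3])] expect at 36mm [428.6 236.1] at 0 [430.  227.4]
```

```bash
python3 -m crank '[[0,0,0.005,0,0,0,0.1],[0,0,0,0,0,0,0.1]]' | grep -E "pos|ori|wrist"; python3 -m crank '[[0,0,0.003,0,0,0,0.1],[0,0,0,0,0,0,0.1]]' | grep -E "pos|ori|wrist"; python3 -m crank '[[0,0,0.002,0,0,0,0.1],[0,0,0,0,0,0,0.1]]' | grep -E "pos|ori|wrist"; python3 -m crank '[[0,0,0.002,0,0,0,0.1],[0,0,0,0,0,0,0.1]]' | grep -E "pos|ori|wrist"; python3 m4.py
```

```text
tool_pos: [0.6184, -0.3524, 0.1702]
orientation: [0.001, 0.804, 0.595, 0.0]
wrist_force: [-0.2, -2.8, -0.4]
tool_pos: [0.6185, -0.3523, 0.1675]
orientation: [0.001, 0.804, 0.595, 0.001]
wrist_force: [-1.1, -0.8, 0.8]
tool_pos: [0.6185, -0.3523, 0.1657]
orientation: [0.001, 0.804, 0.595, 0.001]
wrist_force: [-2.3, -0.9, 1.3]
tool_pos: [0.6186, -0.3522, 0.1639]
orientation: [0.001, 0.804, 0.595, 0.001]
wrist_force: [-1.4, 0.5, 5.2]
tcp [0.0722 0.0431 0.164 ]
mallet head 490 [[0.0359, -0.0724, 0.1945], [0.0546, -0.0257, 0.2174], [0.093, 0.0188, 0.3382]]
top plane slope x,y [-0.077  1.376  0.288] 367
arm z (top 2..35mm) 85 [(-20, [0.0921, 0.0979]), (-10, [0.0974, 0.1034]), (0, [0.1043, 0.1091]), (10, [0.1106, 0.1151]), (20, [0.1154, 0.1194])]
pad? [(0.58, [428.3, 238.0])] expect at 36mm [428.6 236.1] at 0 [430.  227.4]
```

```bash
for i in 1; do python3 -m crank '[[0,0,0.0015,0,0,0,0.1],[0,0,0,0,0,0,0.1]]' | grep -E "pos|ori|wrist"; python3 -m crank '[[0,0,0.0015,0,0,0,0.1],[0,0,0,0,0,0,0.1]]' | grep -E "pos|ori|wrist"; python3 -m crank '[[0,0,0.0015,0,0,0,0.1],[0,0,0,0,0,0,0.1]]' | grep -E "pos|ori|wrist"; done; python3 m4.py
```

```text
tool_pos: [0.6188, -0.352, 0.1632]
orientation: [0.002, 0.804, 0.595, 0.001]
wrist_force: [-3.1, 4.0, 12.9]
tool_pos: [0.6191, -0.3518, 0.1626]
orientation: [0.002, 0.804, 0.595, 0.001]
wrist_force: [-2.3, 8.0, 20.1]
tool_pos: [0.6194, -0.3513, 0.1611]
orientation: [0.002, 0.803, 0.595, 0.002]
wrist_force: [1.3, 10.3, 17.0]
tcp [0.0727 0.0443 0.161 ]
mallet head 495 [[0.038, -0.071, 0.1923], [0.055, -0.0264, 0.2172], [0.092, 0.0191, 0.3363]]
top plane slope x,y [0.055 1.316 0.275] 383
arm z (top 2..35mm) 86 [(-20, [0.0919, 0.0964]), (-10, [0.0947, 0.1015]), (0, [0.1033, 0.1097]), (10, [0.1093, 0.1152]), (20, [0.115, 0.1195])]
pad? [(0.72, [282.6, 211.1]), (0.59, [430.4, 237.9])] expect at 36mm [428.6 236.1] at 0 [430.  227.4]
```

Force rose to 20 N with the pad stopped, as expected at 36 mm. Lift the mallet off and take it back to its old place.

```bash
python3 -m crank '[[0,0,-0.01,0,0,0,0.1],[0,0,-0.035,0,0,0,0.1],[0,0,-0.035,0,0,0,0.1],[0.01,-0.003,-0.01,0,0,0,0.1],[0.038,-0.009,0,0,0,0,0.1],[0.038,-0.009,0,0,0,0,0.1],[0.038,-0.009,0,0,0,0,0.1],[0.038,-0.009,0,0,0,0,0.1],[0.038,-0.009,0,0,0,0,0.1],[0.038,-0.009,0,0,0,0,0.1],[0.038,-0.009,0,0,0,0,0.1],[0.02,-0.005,0,0,0,0,0.1],[0,0,0,0,0,0,0.1]]'
python3 m3.py B
python3 - <<'E'
from h import *
togo([.638,-.048,.036],mX)
L=inblock(cloud("scene",np.load("pics/sceneB.npy")).reshape(-1,3)); k=(abs(L[:,1]+.04)<.03)&(L[:,0]>.046)&(L[:,0]<.1)&(L[:,2]>.09)&(L[:,2]<.18); print("head z",np.percentile(L[k][:,2],[50,75,90]).round(4))
L=inblock(cloud("top",np.load("pics/topB.npy")).reshape(-1,3)); k=(abs(L[:,1]+.04)<.03)&(L[:,0]>.046)&(L[:,0]<.1)&(L[:,2]>.09)&(L[:,2]<.18); print("head z",k.sum(),np.percentile(L[k][:,2],[50,75,90]).round(4) if k.any() else '')
E
```

```text
time_s: 27.57
tool_pos: [0.6366, -0.0436, 0.2488]
orientation: [0.0, 0.802, 0.597, 0.001]
wrist_force: [-0.6, 0.3, -3.6]
width: 0.188
finger_force: 119.1
scene 0.93 499 front x=a+b y+c z [-0.0172  0.006   0.0138] y [-0.0879  0.0861] z [0.0165 0.0836]
top 0.76 315 front x=a+b y+c z [-0.0167  0.0049  0.0257] y [-0.0886  0.0858] z [0.0175 0.0869]
tcp block [0.009 0.34  0.249]
togo [0.0012, 0.0005, 0.2128] [0.0021, 0.0003, 0.0018]
head z [0.1238 0.1269 0.129 ]
head z 52 [0.1265 0.1295 0.1321]
```

```bash
python3 -m crank '[[0.001,0,0.03,0,0,0,0.1],[0,0,0.04,0,0,0,0.1],[0,0,0.04,0,0,0,0.1],[0,0,0.04,0,0,0,0.1],[0,0,0.03,0,0,0,0.1],[0,0,0.02,0,0,0,0.1],[0,0,0.006,0,0,0,0.1],[0,0,0,0,0,0,0.1]]'|grep -E "pos|wrist"; python3 -m crank '[[0,0,0.003,0,0,0,0.1],[0,0,0,0,0,0,0.1]]'|grep -E "pos|wrist";python3 -m crank '[[0,0,0.002,0,0,0,0.1],[0,0,0,0,0,0,0.1]]'|grep -E "pos|wrist"; python3 -m crank '[[0,0,0.002,0,0,0,0.1],[0,0,0,0,0,0,0.1]]'|grep -E "pos|wrist"
```

```text
tool_pos: [0.6368, -0.0483, 0.0418]
wrist_force: [-0.2, 0.5, -2.3]
tool_pos: [0.6385, -0.0481, 0.0413]
wrist_force: [0.1, 0.7, -3.5]
tool_pos: [0.6382, -0.0477, 0.0389]
wrist_force: [0.2, -0.6, -2.7]
tool_pos: [0.6378, -0.0475, 0.0363]
wrist_force: [0.2, -0.0, -3.7]
```

```bash
python3 -m crank '[[0,0,0.002,0,0,0,0.1],[0,0,0,0,0,0,0.1]]'|grep -E "pos|wrist"; python3 -m crank '[[0,0,0.002,0,0,0,0.1],[0,0,0,0,0,0,0.1]]'|grep -E "pos|wrist"; python3 -m crank '[[0,0,0.0015,0,0,0,0.1],[0,0,0,0,0,0,0.1]]'|grep -E "pos|wrist"; python3 -c "
from h import *
print(optics.capture('scene')[1].shape); togo([.638,-.048,.036],mX)"
```

```text
tool_pos: [0.6376, -0.0475, 0.0339]
wrist_force: [-0.0, -0.5, -3.3]
tool_pos: [0.6379, -0.0473, 0.0326]
wrist_force: [-2.0, 2.0, 6.7]
tool_pos: [0.6382, -0.047, 0.0322]
wrist_force: [-5.5, 5.6, 20.2]
(400, 640)
togo [-0.0009, 0.0002, -0.0038] [0.0043, -0.0006, 0.0027]
```

```bash
python3 -m crank '[[0,0,-0.002,0,0,0,0.1],[0,0,0,0,0,0,0.25],[0,0,0,0,0,0,0.5],[0,0,0,0,0,0,0.5],[0,0,0,0,0,0,0.5],[0,0,-0.02,0,0,0,0.5],[0,0,-0.04,0,0,0,0.5],[0,0,-0.04,0,0,0,0.5],[0,0,-0.04,0,0,0,0.5],[0,0,-0.04,0,0,0,0.5],[0,0,0,0,0,0,0.5]]'
python3 m3.py C
python3 - <<'E'
from h import *
print("mallet",fitpose([("scene","pics/sceneC.npy")],MALLET,[.6165,-.1238,-.294],.15))
d=np.load("pics/sceneC.npy"); d0=np.load("pics/s1.npy")
P=cloud("scene",d); P0=cloud("scene",d0)
for n in("pencil","block_plane","sanding_block","rouge_tin","try_square","wood_knob"):
    r=optics.regions_of("scene",n)
    if r: m=r[0]["region"]; print(n,round(r[0]["score"],2),"now",np.median(P[m],0).round(3),"before",np.median(P0[m],0).round(3))
L=inblock(P.reshape(-1,3)); k=(abs(L[:,1]+.04)<.03)&(L[:,0]>.046)&(L[:,0]<.1)&(L[:,2]>.09)&(L[:,2]<.18); print("head z",np.percentile(L[k][:,2],[50,75,90]).round(4))
E
```

```text
time_s: 30.4
tool_pos: [0.6394, -0.0478, 0.2204]
orientation: [0.005, 0.804, 0.595, 0.004]
wrist_force: [1.4, -0.3, 0.1]
width: 0.504
finger_force: 0.0
scene 0.76 527 front x=a+b y+c z [-0.0172  0.0063  0.0138] y [-0.0887  0.089 ] z [0.0165 0.0859]
top 0.8 307 front x=a+b y+c z [-0.0168 -0.0034  0.0065] y [-0.0888  0.0854] z [0.017  0.0892]
tcp block [0.008 0.342 0.212]
mallet (array([ 0.61333216, -0.12490775, -0.29578914]), np.float64(0.010222523105083184))
pencil 0.65 now [ 0.353 -0.287  0.005] before [ 0.354 -0.287  0.005]
sanding_block 0.83 now [ 0.684 -0.218  0.023] before [ 0.682 -0.219  0.024]
rouge_tin 0.45 now [0.514 0.146 0.023] before [0.515 0.145 0.023]
try_square 0.4 now [ 0.683 -0.217  0.023] before [ 0.68  -0.216  0.023]
head z [0.1242 0.1269 0.1285]
```

```bash
python3 -c "
from cell import env; print(env.hand_in())"
```

```text
the job is handed in; nothing more can be done
None
```

I handed the job in at about 30 s of the 72 s allowed: the stile stands rebated edge up, within about 1 mm of fence and end stop by depth. The mallet drove the holdfast down until the pad met the stile, at roughly 35–36 mm by the cameras. The mallet is back on the bench near where it started. I re-measured the pencil, sanding block and tin and they had not moved; the plane, try square and knob were not re-checked.

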